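Put the washed table-top steam steriliser back together

ROBOT

A 7-joint arm with a two-finger parallel gripper is mounted at the origin on the work surface. World frame = base frame: x ahead of the robot, y to its left, z up, the work surface at z = 0. Lengths are in m, angles in rad, forces in N, time in s.
With the tool pointing down it reaches from about 0.425 to 0.925 m from the base axis. Payload 6.8 kg.
Tool frame: the origin (TCP) lies on the centre line of the jaws, within the pads' length; the fingertips stand 19 mm ahead of it and the grasp point (between the pads) is the TCP (r.tip_extent is the y of the fingertips in the tool frame, in m); y points along the fingers, z is the direction in which the jaws open and shut, and the axes are right-handed (so a half turn about y gives the same grasp; the last joint's range is limited). The gripper opens to 85 mm and grips with 20 to 120 N. Pads are 22 mm wide; open, the fingers measure 114 mm over their backs; the gripper's body (76 mm by 85 mm) begins 54 mm behind the grasp point. The pads swing forward as they close: fully open they stand 13 mm farther back than shut.
Start: joints at [1.2, 0.477, 0.022, 1.555, -0.011, 1.109, -0.083], TCP at [0.175, -0.652, 0.25] pointing down, gripper open.
Joint ranges: [-2.96, 2.96], [-0.34, 2.1], [-1.41, 1.46], [0.24, 2.44], [-1.37, 4.51], [0.17, 1.92], [-2.96, 2.96]. Speed limits (rad/s): [2.39, 2.39, 3.14, 3.14, 3.14, 3.14, 3.14].

INTERFACE

Orientations are given as a rotation vector (axis times angle).
In Python, from bench import r gives the robot as it stands. The module is installed in compiled form; this text tells all that it offers.
- The arm moves only by the tool jog_arm, never from a script. Its argument "motion" is a list of rows, each a list of 3 entries, a list of its own where there are three numbers: the opening, from 0 (shut) to 1 (fully open), then the shift along the tool's x, y, z in m, then the turn, a rotation vector about the tool's x, y, z in degrees. A call has 1 to 10 rows; each row shifts and turns the commanded pose from where the row before left it, along the tool's axes as they then stand; what a row does not reach is not made up. A row lasts 1/12 s, in which the tool goes at most 41.7 mm and 7.16 degrees, less where a joint would pass 70% of its speed; a pose out of reach is approached as far as the arm can. A call with a gripper value outside its range is refused whole. The fingers move at their own pace and stop on an object; "force" is the grip in N (left out, the last holds). Time passes only in rows, so rows that do not move let the fingers close. It gives the time, the measured TCP pose, the force and the opening at its end, in the units of the state.
- r.get_obs(): the state, without advancing time (a new reading comes with each control period).
- r.grab_frame(name): name is "scene" or "top" or "wrist"; returns a dict with "image" (480x640x3 uint8, red, green, blue), "range_z" (480x640 float32, m along the optical axis (not along the pixel's ray), 0 where there is no reading), "fx", "fy", "cx", "cy" (pixels), "xyz" and "orientation" of the camera in the world. Camera axes: x right, y down, z forward; pixel columns grow to the right and rows downward; lengths in m; the calibration is good to about 2 mm. A picture is of the moment at which its call begins.
- r.hand_in(): hands the job in, once; it reports no verdict.
The state is a dict: "clock": time; "joints": joint angles; "qvel": joint speeds; "tau": joint torques, N m; "tcp_pos": TCP position; "orientation": TCP orientation; "contact_force": force on the tool from outside, world axes, zero at the start; "moment": the same for the moment, N m; "grip_width": finger opening in m.
Only numpy, scipy, OpenCV 4.12 (cv2) and the standard library are available. Lean on these libraries where they do the work, as an engineer would, in place of code of your own. Each camera call takes 0.05 s, during which the arm holds its last target.

TASK

The parts of the small steam steriliser have been washed and lie about on the treatment table. Put it back together on its heating base from the bottom up: first the drip tray, then the deep basket, then the divided tray with the two cross walls, and last the lid, each one set down, not dropped, level and fully home in the rim of the one below. Leave the medicine bottle, the kidney dish and the forceps where they are.

Things in the scene. Friction and masses are not known exactly. Their poses are not given: they have to be found in the camera images.
- base_mouth (a point): Heating base, fixed: round white housing 192 mm across, grey control box on its local -x side (to 115 mm from the axis), round well with a steel floor in the middle. Point: centre of the well's mouth, level with its rim, 55 mm above the table. Mouth 142 mm across inside, rim wall 4 mm, well 37 mm deep. z up.
- drip_tray_center (a point): Drip tray, steel, loose, 0.16 kg, 40 mm high: 150 mm across, mouth 142, wall 4, floor 13 above underside; foot 10 mm deep tapering 136 to 122 mm across nests in a 142 mm mouth. Perforated floor; short black grip in the middle, along local x: 70 long, 10 thick (across y), 13 to 28 mm above underside. Point: on the axis, 20 mm above underside, z up; fully home it is 10 mm above the base_mouth point.
- deep_basket_center (a point): Deep basket, steel, loose, 0.24 kg, 66 mm high: 150 mm across, mouth 142, wall 4, floor 13 above underside; foot 10 mm deep tapering 136 to 122 mm across nests in a 142 mm mouth. Slotted wall; black grip bar from wall to wall along local x, 10 thick (across y), 40 to 54 mm above underside, open below. Point: on the axis, 33 mm above underside, z up; fully home it is 43 mm above the drip tray's point.
- divided_tray_center (a point): Divided tray, steel, loose, 0.22 kg, 50 mm high: 150 mm across, mouth 142, wall 4, floor 13 above underside; foot 10 mm deep tapering 136 to 122 mm across nests in a 142 mm mouth. Inside an H: black grip bar along local x, 10 thick (across y), 24 to 38 mm above underside, on a thin web, between cross walls of that height at x = +-47. Point: on the axis, 25 mm above underside, z up; fully home it is 48 mm above the deep basket's point.
- lid_center (a point): Lid, loose, 0.2 kg: low steel dome, 150 mm across, 62 mm high, with a round black knob on the axis, 28 mm across, 45 to 62 mm above the underside (dome top at 39). Same tapered foot, 10 mm deep, 136 to 122 mm across. Point: on the axis, 31 mm above the underside, z up; fully home it is 46 mm above the divided tray's point.
- medicine_bottle: Bystander, loose: amber glass medicine bottle with a white cap, 54 mm across, 105 mm high, standing; origin at the centre of its underside.
- kidney_dish: Bystander, loose: steel kidney dish, about 165 by 75 mm, 30 mm high; origin on its underside near the middle, the long way along local y.
- forceps: Bystander, loose: steel clamp forceps lying flat, 150 mm long along local y, 65 mm wide at the finger rings, 6 mm high; origin at the middle of the underside.
There are look-alikes about, which are no part of the job. What is shaped like the part that bears drip_tray_center but brown or yellow is not meant.

How it is judged:
By the outcome, as a careful person would: the job done as asked, in the order asked, and still so for the second after the job is handed in, with the robot touching nothing.
It also fails if it takes over 128 s, if anything falls off the work surface, if the arm or the gripper's body presses on something with over 40 N, if the wrist force passes 120 N, or if a joint passes its speed limit or range.

## Working session

There is one attempt and no reset: what is moved stays moved. The work goes in short steps, Python scripts to look and compute and a tool call to move; the robot and the scene stay as the last step left them, time stands still between calls to the robot, and variables do not carry over. Pictures are saved under pics/ and viewed, and the job is handed in when it is done.

Besides the shell and the picture viewer there is one more tool, called after "Emit:" as name(argument=value, ...), one argument or row to a line, values as JSON. jog_arm: Moves the arm, as the interface text tells. Its arguments: {"type":"object","properties":{"motion":{"type":"array","items":{"type":"array"}},"force":{"type":"number"}},"required":["motion"]}

```bash
mkdir -p pics; python3 - <<'E'
from bench import r
import cv2,pickle
o=r.get_obs();print({k:o[k] for k in o})
print(r.tip_extent)
for n in ["scene","top"]:
    f=r.grab_frame(n);cv2.imwrite(f"pics/{n}0.png",f["image"][:,:,::-1]);pickle.dump(f,open(f"{n}0.pkl","wb"))
    print(n,f["xyz"],f["orientation"],f["fx"],f["fy"],f["cx"],f["cy"])
E
```

```text
{'clock': 0.0, 'joints': array([ 1.19989878,  0.47780449,  0.02230756,  1.55645376, -0.0114959 ,
        1.10929045, -0.08311056]), 'qvel': array([ 1.14312331e-04, -4.48397108e-04,  6.10400946e-04,  5.34845126e-04,
       -1.07610086e-03, -9.80206360e-05,  3.15272348e-04]), 'tau': array([-1.71943339e-04, -5.96455729e+01,  1.60743535e+00, -2.81191599e+01,
        1.23903563e-02,  9.47852415e-03, -1.88674522e-05]), 'tcp_pos': array([ 0.17521481, -0.65128522,  0.24932114]), 'orientation': array([-0.27548967,  2.08317784, -2.0794158 ]), 'contact_force': array([ 0.17342635, -0.10758289,  0.76508316]), 'moment': array([ 0.04379922,  0.03729614, -0.06165709]), 'grip_width': 0.0854617236461617}
0.019
scene [ 1.03894122 -0.15911735  1.11029675] [-2.23835228 -1.47288336  0.40349207] 478.0228266351227 478.0228266351227 316.54602218233197 232.5923218046521
top [0.27267499 0.09045847 1.15558321] [-2.10065222  2.15821428 -0.18960791] 469.636765943633 469.636765943633 323.1325915850426 241.4962651494922
```

View pics/scene0.png

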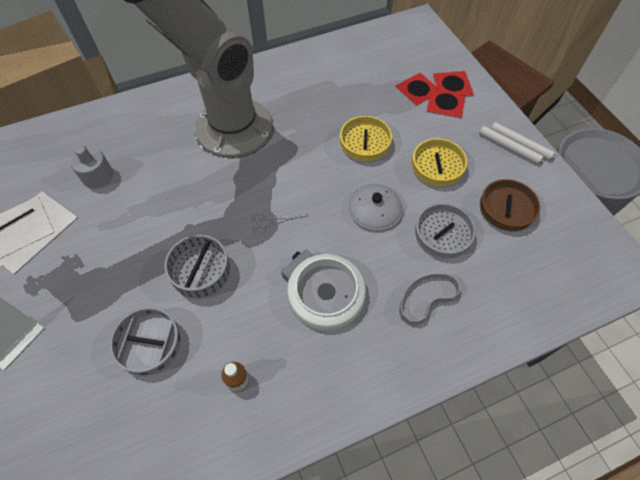

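View pics/top0.png

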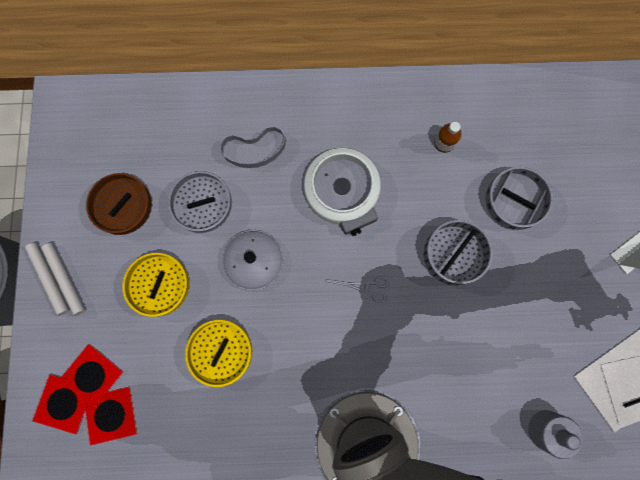

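The top view shows, in (col,row) pixels:
- Base at (342,186), with its control box at (357,222).
- Steel drip tray at (201,202).
- Lid at (252,260).
- Deep basket at (458,252).
- Divided tray at (519,197).

The candidates for the drip tray are steel (201,202), brown (119,204) and yellow (155,285) and (219,353). Only the steel one fits, because brown and yellow are excluded. Next I'll measure and take a crop.

```bash
cat > h.py <<'E'
import numpy as np,cv2,pickle
from scipy.spatial.transform import Rotation as R
from scipy.optimize import least_squares
def cloud(f):
    z=f["range_z"];v,u=np.indices(z.shape)
    p=np.stack([(u-f["cx"])/f["fx"]*z,(v-f["cy"])/f["fy"]*z,z],-1)
    w=p@R.from_rotvec(f["orientation"]).as_matrix().T+f["xyz"]
    w[z==0]=np.nan
    return w
def ray(f,uv,h):
    uv=np.atleast_2d(uv).astype(float)
    d=np.c_[(uv[:,0]-f["cx"])/f["fx"],(uv[:,1]-f["cy"])/f["fy"],np.ones(len(uv))]@R.from_rotvec(f["orientation"]).as_matrix().T
    return f["xyz"]+d*((h-f["xyz"][2])/d[:,2])[:,None]
def circ(xy,rad=None):
    c0=(xy.max(0)+xy.min(0))/2
    s=least_squares(lambda p:np.hypot(*(xy-p[:2]).T)-p[2],[*c0,.073],loss='soft_l1',f_scale=.002)
    return s.x,np.sqrt(np.mean(s.fun**2))
def rim(f,c,h,tol=.006,r0=.05,r1=.09):
    w=cloud(f);m=(abs(w[...,2]-h)<tol)&(np.hypot(w[...,0]-c[0],w[...,1]-c[1])<r1)&(np.hypot(w[...,0]-c[0],w[...,1]-c[1])>r0)
    return w[m]
def grip(f,c,h,rad=.06,thr=60):
    g=f["image"].max(-1);v,u=np.indices(g.shape)
    w=ray(f,np.c_[u.ravel(),v.ravel()],h).reshape(*g.shape,3)
    m=((g<thr)&(np.hypot(w[...,0]-c[0],w[...,1]-c[1])<rad)).astype(np.uint8)
    n,l,s,_=cv2.connectedComponentsWithStats(m);k=1+np.argmax(s[1:,4]);m=l==k
    q=w[m][:,:2];rc=cv2.minAreaRect((q*1000).astype(np.float32))
    ev,vec=np.linalg.eigh(np.cov(q.T));a=np.degrees(np.arctan2(vec[1,1],vec[0,1]))
    return q.mean(0),a%180,rc,m.sum()
E
python3 - <<'E'
from h import *
T=pickle.load(open("top0.pkl","rb"));S=pickle.load(open("scene0.pkl","rb"))
its=dict(base=((342,186),(327,290),.055,None),drip=((201,202),(445,231),.04,.028),deep=((458,252),(197,264),.066,.054),div=((519,197),(146,340),.05,.038))
for n,(a,b,h,g) in its.items():
    for nm,f,uv in(("top",T,a),("scn",S,b)):
        c=ray(f,uv,h)[0][:2]
        for _ in range(3):
            p=rim(f,c,h)
            s,e=circ(p[:,:2]);c=s[:2]
        print(n,nm,len(p),s.round(4),"rms",round(e,4),"z",np.median(p[:,2]).round(4), [x for x in (grip(f,c,g) if g else [])])
for nm,f,uv in(("top",T,(250,257)),("scn",S,(377,198))):
    c=ray(f,uv,.062)[0][:2]; print("lid",nm,grip(f,c,.062,.03))
    w=cloud(f);m=(np.hypot(w[...,0]-c[0],w[...,1]-c[1])<.09)&(w[...,2]>.006)
    q=w[m][:,:2];print(cv2.minEnclosingCircle((q*1000).astype(np.float32)), w[m][:,2].max())
for nm,f,b in(("top",T,(150,120,260,270)),("scn",S,(380,170,500,270))):
    cv2.imwrite(f"pics/crop_{nm}.png",cv2.resize(f["image"][b[1]:b[3],b[0]:b[2],::-1],None,fx=4,fy=4 if nm=="scn" else 3.9))
for nm,f,uv in(("top",T,(450,140)),("top",T,(255,148)),("top",T,(360,288)),("top",T,(562,438)),("top",T,(357,222))):
    print(uv,ray(f,uv,.03))
E
```

```text
base top 451 [0.6154 0.0354 0.0733] rms 0.0021 z 0.0538 []
base scn 554 [0.6197 0.037  0.0736] rms 0.0026 z 0.0546 []
drip top 451 [0.5821 0.3877 0.0733] rms 0.0018 z 0.0389 [array([0.58047737, 0.38715077]), np.float64(105.11906372377624), ((580.5339965820312, 387.44293212890625), (13.460103034973145, 69.6454849243164), 15.079095840454102), np.int64(141)]
drip scn 442 [0.5857 0.3896 0.0732] rms 0.002 z 0.0397 [array([0.5885352 , 0.38709022]), np.float64(106.17984018599063), ((588.3536987304688, 387.7399597167969), (9.49785041809082, 71.86949920654297), 16.716175079345703), np.int64(85)]
deep top 507 [ 0.4351 -0.2335  0.0733] rms 0.0017 z 0.0651 [array([ 0.43856898, -0.24061237]), np.float64(132.25822436934152), ((420.9038391113281, -250.62208557128906), (58.71961212158203, 119.51781463623047), 50.65559768676758), np.int64(250)]
deep scn 490 [ 0.4386 -0.2316  0.0732] rms 0.0019 z 0.0657 [array([ 0.4388466 , -0.22932486]), np.float64(140.21040752280356), ((439.58489990234375, -230.51760864257812), (13.389710426330566, 118.7931900024414), 49.64493942260742), np.int64(189)]
div top 490 [
[... 544 characters left out ...]
.9521484375, 261.25238037109375), (27.175573348999023, 24.737300872802734), 44.042335510253906), np.int64(112))
((436.5688171386719, 261.1847839355469), 75.03718566894531) 0.06606607230819828
lid scn (array([0.44463932, 0.26095554]), np.float64(148.143075764344), ((444.47088623046875, 261.26678466796875), (21.149524688720703, 29.29602813720703), 63.4232063293457), np.int64(78))
((447.380859375, 261.3919677734375), 85.2872314453125) 0.0664501745881998
(450, 140) [[ 0.72549487 -0.24159205  0.03      ]]
(255, 148) [[0.71768816 0.25193151 0.03      ]]
(360, 288) [[0.35799821 0.00132697 0.03      ]]
(562, 438) [[ 0.00689947 -0.44202641  0.03      ]]
(357, 222) [[0.51964028 0.00210667 0.03      ]]
```

View pics/crop_top.png

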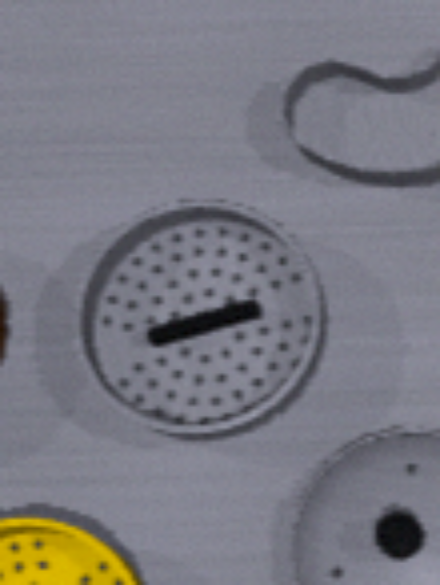

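The enlarged crop confirms it. The target is the plain grey perforated tray with a short black grip, at top pixel (201,202). The scene and top fits differ by 3–4 mm in x, so I'll average them and refine with the wrist camera on the way. First I'll check the tool frame.

```bash
cat >> h.py <<'E'
def plan(tgt,phi=None,show=True):
    """remaining shift in tool axes (mm) & turn about tool y (deg, +y) to reach xyz / jaw angle phi (mod 180)"""
    from bench import r
    o=r.get_obs();M=R.from_rotvec(o["orientation"]).as_matrix()
    ph=np.degrees(np.arctan2(M[1,2],M[0,2]))
    # tilt fix: rotation (tool axes) bringing y to -z world
    t=M.T@np.cross(M[:,1],[0,0,-1])
    print("t",round(o["clock"],2),"tcp",o["tcp_pos"].round(4),"phi",ph.round(2),"tiltfix xz deg",np.degrees(t).round(2),"F",o["contact_force"].round(1),"w",round(o["grip_width"],4),"j",o["joints"].round(2))
    if tgt is not None: print("shift tool mm",((M.T@(np.array(tgt)-o["tcp_pos"]))*1000).round(1))
    if phi is not None:
        d=(phi-ph+90)%180-90; print("turn about y deg",(-d).round(2))
    return M
E
python3 - <<'E'
from h import *
M=plan([.57,-.397,.28],57+90); print(M.round(3))
from bench import r
f=r.grab_frame("wrist");Rm=R.from_rotvec(r.get_obs()["orientation"]).as_matrix()
print((Rm.T@(f["xyz"]-r.get_obs()["tcp_pos"])).round(4),(Rm.T@R.from_rotvec(f["orientation"]).as_matrix()).round(3),f["fx"])
E
```

```text
t 0.1 tcp [ 0.1752 -0.6513  0.2494] phi -74.94 tiltfix xz deg [ 0.09 -0.    0.01] F [-0.6  0.1 -0.5] w 0.0854 j [ 1.2   0.48  0.02  1.56 -0.01  1.11 -0.08]
shift tool mm [-447.3  -30.4 -143.1]
turn about y deg -41.94
[[-0.966 -0.001  0.26 ]
 [-0.26   0.002 -0.966]
 [ 0.    -1.    -0.002]]
[-0.0653 -0.125  -0.0003] [[-0.     0.965  0.262]
 [ 0.001 -0.262  0.965]
 [ 1.     0.    -0.001]] 349.0256523013325
```

Emit:
jog_arm(
  motion=[
    [1, [-0.02, -0.003, -0.006], [0, 0, 0]],
    [1, [-0.034, -0.003, -0.011], [0, 0, 0]],
    [1, [-0.036, -0.003, -0.012], [0, 0, 0]],
    [1, [-0.036, -0.003, -0.012], [0, 0, 0]],
    [1, [-0.036, -0.003, -0.012], [0, 0, 0]],
    [1, [-0.036, -0.003, -0.012], [0, 0, 0]],
    [1, [-0.036, -0.003, -0.012], [0, 0, 0]],
    [1, [-0.036, -0.003, -0.012], [0, 0, 0]],
    [1, [-0.036, -0.003, -0.012], [0, 0, 0]],
    [1, [-0.036, -0.003, -0.012], [0, 0, 0]],
  ],
)

```text
clock: 0.98
tcp_pos: [0.4775, -0.4525, 0.2802]
orientation: [-0.275, 2.082, -2.081]
contact_force: [0.6, -1.4, 0.6]
grip_width: 0.0851
```

Emit:
jog_arm(
  motion=[
    [1, [-0.036, 0, -0.012], [0, 0, 0]],
    [1, [-0.036, 0, -0.012], [0, 0, 0]],
    [1, [-0.02, 0, -0.006], [0, 0, 0]],
    [1, [0, 0, 0], [0, 0, 0]],
    [1, [0, 0, 0], [0, 0, 0]],
  ],
)

```text
clock: 1.4
tcp_pos: [0.5584, -0.3994, 0.2796]
orientation: [-0.279, 2.081, -2.079]
contact_force: [0.4, -0.6, 0.6]
grip_width: 0.0856
```

```bash
python3 - <<'E'
from h import *
from bench import r
plan([.6175,.036,.28],15.6)
f=r.grab_frame("wrist");pickle.dump(f,open("w_div.pkl","wb"));cv2.imwrite("pics/w_div.png",f["image"][:,:,::-1])
E
```

```text
t 1.4 tcp [ 0.5584 -0.3994  0.2796] phi -74.76 tiltfix xz deg [ 0.06 -0.    0.03] F [ 0.4 -0.6  0.6] w 0.0856 j [ 0.6   0.48 -0.1   1.48  0.05  1.18 -0.81]
shift tool mm [-1.715e+02 -1.000e-01 -4.045e+02]
turn about y deg 89.64
```

View pics/w_div.png

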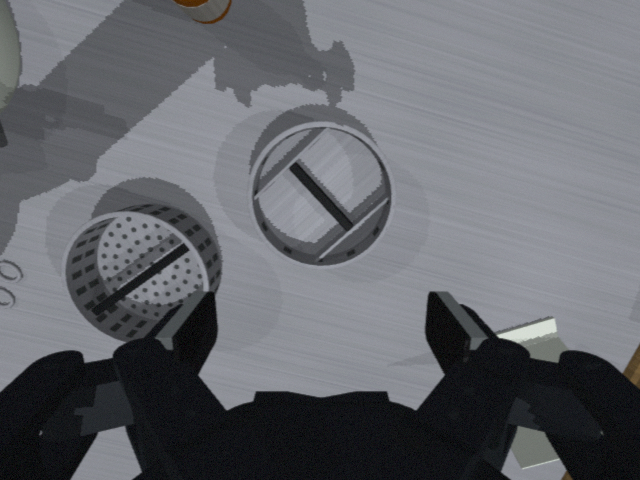

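The wrist view shows the divided tray at (321,195), with its bar from (293,163) to (350,228). The deep basket is at (138,275), with its bar from (95,308) to (187,247). I'll measure both from this view.

```bash
python3 - <<'E'
from h import *
f=pickle.load(open("w_div.pkl","rb"))
for n,uv,h,g in(("div",(321,195),.05,.038),("deep",(138,275),.066,.054)):
    c=ray(f,uv,h)[0][:2]
    for _ in range(3):
        p=rim(f,c,h,.005);s,e=circ(p[:,:2]);c=s[:2]
    print(n,len(p),s.round(4),round(e,4),np.median(p[:,2]).round(4),grip(f,c,g,thr=45))
e=ray(f,[(293,163),(350,228)],.038);print(e,e.mean(0),np.degrees(np.arctan2(*(e[1]-e[0])[[1,0]])))
e=ray(f,[(95,308),(187,247)],.054);print(e,e.mean(0),np.degrees(np.arctan2(*(e[1]-e[0])[[1,0]])))
E
```

```text
div 2751 [ 0.5689 -0.3957  0.0729] 0.0017 0.0512 (array([ 0.56960738, -0.39584183]), np.float64(57.83551607470864), ((569.3016967773438, -396.5986022949219), (89.94359588623047, 9.946747779846191), 57.58465576171875), np.int64(755))
deep 2330 [ 0.4364 -0.232   0.0729] 0.0016 0.0671 (array([ 0.43160812, -0.22827475]), np.float64(139.8211699488365), ((433.8912353515625, -234.69212341308594), (23.113439559936523, 119.328857421875), 45.91607666015625), np.int64(955))
[[ 0.59517078 -0.35879826  0.038     ]
 [ 0.54471258 -0.43485863  0.038     ]] [ 0.56994168 -0.39682844  0.038     ] -123.56016398905196
[[ 0.38713785 -0.18722216  0.054     ]
 [ 0.48339138 -0.27346676  0.054     ]] [ 0.43526461 -0.23034446  0.054     ] -41.86081540071347
```

Emit:
jog_arm(
  motion=[
    [1, [-0.007, 0, -0.017], [0, 0, 0]],
    [1, [-0.015, 0, -0.035], [0, 0, 0]],
    [1, [-0.015, 0, -0.035], [0, 0, 0]],
    [1, [-0.015, 0, -0.035], [0, 0, 0]],
    [1, [-0.015, 0, -0.035], [0, 0, 0]],
    [1, [-0.015, 0, -0.035], [0, 0, 0]],
    [1, [-0.015, 0, -0.035], [0, 0, 0]],
    [1, [-0.015, 0, -0.035], [0, 0, 0]],
    [1, [-0.015, 0, -0.035], [0, 0, 0]],
    [1, [-0.015, 0, -0.035], [0, 0, 0]],
  ],
)

```text
clock: 2.28
tcp_pos: [0.6075, -0.0445, 0.2805]
orientation: [-0.271, 2.082, -2.085]
contact_force: [1.1, -0.3, 0.1]
grip_width: 0.0855
```

Emit:
jog_arm(
  motion=[
    [1, [-0.015, 0, -0.035], [0, 0, 0]],
    [1, [-0.01, 0, -0.025], [0, 0, 0]],
    [1, [-0.005, 0, -0.012], [0, 0, 0]],
    [1, [0, 0, 0], [0, 0, 0]],
    [1, [0, 0, 0], [0, 0, 0]],
  ],
)

```text
clock: 2.7
tcp_pos: [0.6183, 0.0316, 0.2802]
orientation: [-0.274, 2.081, -2.084]
contact_force: [0.3, -0.7, -0.1]
grip_width: 0.0853
```

```bash
python3 - <<'E'
from h import *
from bench import r
plan([.583,.388,.28],15.6)
f=r.grab_frame("wrist");pickle.dump(f,open("w_base.pkl","wb"));cv2.imwrite("pics/w_base.png",f["image"][:,:,::-1])
c=[.6175,.036]
for tol in(.005,):
  for _ in range(3):
    p=rim(f,c,.055,tol,.06,.085);s,e=circ(p[:,:2]);c=s[:2]
  print(len(p),s.round(4),round(e,4),np.median(p[:,2]))
E
```

```text
t 2.7 tcp [0.6183 0.0316 0.2802] phi -75.04 tiltfix xz deg [-0.08  0.    0.04] F [ 0.3 -0.7 -0.1] w 0.0853 j [ 0.04  0.37 -0.25  1.65  0.1   1.13 -1.55]
shift tool mm [-5.790e+01 -3.000e-01 -3.535e+02]
turn about y deg 89.36
2598 [0.617  0.0382 0.0728] 0.0016 0.05625755347844902
```

View pics/w_base.png

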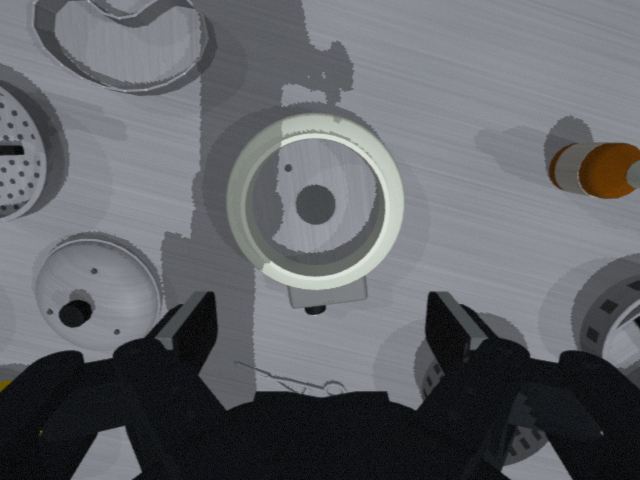

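The base mouth is centred near pixel (316,205), at about (0.617, 0.037). The bottle is far to the right and the forceps are below. I'll move on to the drip tray and turn there.

Emit:
jog_arm(
  motion=[
    [1, [-0.003, 0, -0.018], [0, 0, 0]],
    [1, [-0.006, 0, -0.036], [0, 0, 0]],
    [1, [-0.006, 0, -0.036], [0, 0, 0]],
    [1, [-0.006, 0, -0.036], [0, 0, 0]],
    [1, [-0.006, 0, -0.036], [0, 0, 0]],
    [1, [-0.006, 0, -0.036], [0, 0, 0]],
    [1, [-0.006, 0, -0.036], [0, 0, 0]],
    [1, [-0.006, 0, -0.036], [0, 0, 0]],
    [1, [-0.006, 0, -0.036], [0, 0, 0]],
    [1, [-0.006, 0, -0.036], [0, 0, 0]],
  ],
)

```text
clock: 3.58
tcp_pos: [0.5865, 0.3767, 0.2802]
orientation: [-0.269, 2.082, -2.086]
contact_force: [0.7, 0.7, -0.5]
grip_width: 0.0851
```

Emit:
jog_arm(
  motion=[
    [1, [-0.001, 0, -0.011], [0, -3, 0]],
    [1, [0, 0, 0], [0, -6, 0]],
    [1, [0, 0, 0], [0, -6, 0]],
    [1, [0, 0, 0], [0, -6, 0]],
    [1, [0, 0, 0], [0, -6, 0]],
    [1, [0, 0, 0], [0, -6, 0]],
    [1, [0, 0, 0], [0, -6, 0]],
    [1, [0, 0, 0], [0, -6, 0]],
    [1, [0, 0, 0], [0, -6, 0]],
    [1, [0, 0, 0], [0, -6, 0]],
  ],
)

```text
clock: 4.42
tcp_pos: [0.5851, 0.3859, 0.2799]
orientation: [-1.045, 1.434, -1.438]
contact_force: [0.6, 0.6, 0.2]
grip_width: 0.0853
```

Emit:
jog_arm(
  motion=[
    [1, [0, 0, 0], [0, -6, 0]],
    [1, [0, 0, 0], [0, -6, 0]],
    [1, [0, 0, 0], [0, -6, 0]],
    [1, [0, 0, 0], [0, -6, 0]],
    [1, [0, 0, 0], [0, -6, 0]],
    [1, [0, 0, 0], [0, -3, 0]],
    [1, [0, 0, 0], [0, 0, 0]],
    [1, [0, 0, 0], [0, 0, 0]],
  ],
)

```text
clock: 5.08
tcp_pos: [0.5845, 0.3869, 0.2799]
orientation: [-1.321, 1.017, -1.019]
contact_force: [-0.7, -0.6, -0.1]
grip_width: 0.0853
```

```bash
python3 - <<'E'
from h import *
from bench import r
f=r.grab_frame("wrist");pickle.dump(f,open("w_drip.pkl","wb"));cv2.imwrite("pics/w_drip.png",f["image"][:,:,::-1])
c=[.584,.3887]
for _ in range(3):
    p=rim(f,c,.04,.005);s,e=circ(p[:,:2]);c=s[:2]
g=grip(f,c,.028,thr=45)
print(len(p),s.round(4),round(e,4),np.median(p[:,2]),g)
plan([*c,.1],g[1]-90)
E
```

```text
2519 [0.5824 0.3914 0.0729] 0.0016 0.0412195231680737 (array([0.58304273, 0.39290168]), np.float64(104.992215796731), ((582.7920532226562, 392.0842590332031), (7.606294631958008, 67.93904113769531), 14.909070014953613), np.int64(439))
t 5.13 tcp [0.5841 0.3875 0.28  ] phi 14.77 tiltfix xz deg [-0.   -0.    0.07] F [ 1.2  0.  -0.2] w 0.0854 j [-0.25  0.58 -0.66  1.42  0.36  1.27 -0.68]
shift tool mm [ -4.4 180.   -0.7]
turn about y deg -0.22
```

View pics/w_drip.png

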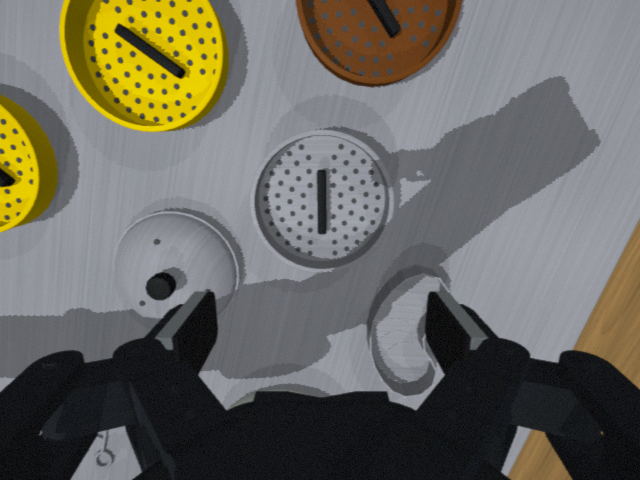

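The steel tray is at (321,199), with its grip from (322,170) to (322,233). The kidney dish and lid are well clear. I'll descend to TCP z 0.035.

Emit:
jog_arm(
  motion=[
    [1, [-0.003, 0.02, 0], [0, 0, 0]],
    [1, [0, 0.03, 0], [0, 0, 0]],
    [1, [0, 0.035, 0], [0, 0, 0]],
    [1, [0, 0.035, 0], [0, 0, 0]],
    [1, [0, 0.035, 0], [0, 0, 0]],
    [1, [0, 0.03, 0], [0, 0, 0]],
    [1, [0, 0.025, 0], [0, 0, 0]],
    [1, [0, 0.015, 0], [0, 0, 0]],
    [1, [0, 0.01, 0], [0, 0, 0]],
    [1, [0, 0, 0], [0, 0, 0]],
  ],
)

```text
clock: 5.97
tcp_pos: [0.5816, 0.3916, 0.0435]
orientation: [-1.325, 1.015, -1.014]
contact_force: [-0.7, -0.3, -0.0]
grip_width: 0.0854
```

Emit:
jog_arm(
  motion=[
    [1, [0, 0.005, 0], [0, 0, 0]],
    [1, [0, 0.005, 0], [0, 0, 0]],
    [1, [0, 0, 0], [0, 0, 0]],
    [1, [0, 0, 0], [0, 0, 0]],
  ],
)

```text
clock: 6.3
tcp_pos: [0.5824, 0.3929, 0.0361]
orientation: [-1.321, 1.013, -1.014]
contact_force: [0.1, -0.1, -0.7]
grip_width: 0.0856
```

```bash
python3 - <<'E'
from h import *
plan([.583,.3905,.035],15)
E
```

```text
t 6.3 tcp [0.5824 0.3929 0.0361] phi 15.04 tiltfix xz deg [-0.06  0.   -0.02] F [ 0.1 -0.1 -0.7] w 0.0856 j [-0.31  0.82 -0.56  1.59  0.53  0.88 -0.81]
shift tool mm [ 2.5  1.1 -0. ]
turn about y deg 0.04
```

Emit:
jog_arm(
  motion=[
    [1, [0.002, 0.001, 0], [0, 0, 0]],
    [0.5, [0, 0, 0], [0, 0, 0]],
    [0, [0, 0, 0], [0, 0, 0]],
    [0, [0, 0, 0], [0, 0, 0]],
    [0, [0, 0, 0], [0, 0, 0]],
    [0, [0, 0, 0], [0, 0, 0]],
    [0, [0, 0, 0], [0, 0, 0]],
    [0, [0, 0, 0], [0, 0, 0]],
    [0, [0, 0, 0], [0, 0, 0]],
    [0, [0, 0, 0], [0, 0, 0]],
  ],
  force=50,
)

```text
clock: 7.13
tcp_pos: [0.5826, 0.3909, 0.0345]
orientation: [-1.322, 1.013, -1.014]
contact_force: [-0.1, -0.8, 1.5]
grip_width: 0.0084
```

```bash
python3 - <<'E'
from h import *
plan([.583,.3905,.035],15)
E
```

```text
t 7.13 tcp [0.5826 0.3909 0.0345] phi 15.06 tiltfix xz deg [-0.02  0.   -0.01] F [-0.1 -0.8  1.5] w 0.0084 j [-0.31  0.82 -0.56  1.59  0.53  0.88 -0.81]
shift tool mm [ 0.4 -0.5  0.2]
turn about y deg 0.06
```

Emit:
jog_arm(
  motion=[
    [0, [0, -0.005, 0], [0, 0, 0]],
    [0, [0, -0.01, 0], [0, 0, 0]],
    [0, [0, -0.015, 0], [0, 0, 0]],
    [0, [0, -0.02, 0], [0, 0, 0]],
    [0, [0, -0.02, 0], [0, 0, 0]],
    [0, [0, -0.02, 0], [0, 0, 0]],
    [0, [0, -0.02, 0], [0, 0, 0]],
    [0, [0, -0.01, 0], [0, 0, 0]],
    [0, [0, -0.005, 0], [0, 0, 0]],
    [0, [0, 0, 0], [0, 0, 0]],
  ],
)

```text
clock: 7.97
tcp_pos: [0.583, 0.3911, 0.161]
orientation: [-1.32, 1.013, -1.014]
contact_force: [0.3, -0.4, -2.2]
grip_width: 0.0088
```

```bash
python3 - <<'E'
from h import *
from bench import r
f=r.grab_frame("wrist");cv2.imwrite("pics/w_drip2.png",f["image"][:,:,::-1])
plan([.617,.037,.16],15)
o=r.get_obs()
c=o["tcp_pos"][:2];h=o["tcp_pos"][2]+.0055
for _ in range(3):
    p=rim(f,c,h,.006);s,e=circ(p[:,:2]);c=s[:2]
A=np.c_[p[:,:2]-c,np.ones(len(p))];k=np.linalg.lstsq(A,p[:,2],rcond=None)[0]
print(len(p),s,e,"off",c-o["tcp_pos"][:2],"tilt deg",np.degrees(k[:2]),k[2]-o["tcp_pos"][2])
E
```

```text
t 8.02 tcp [0.5825 0.3906 0.1595] phi 15.06 tiltfix xz deg [-0.02  0.    0.01] F [ 0.6  0.2 -3. ] w 0.0085 j [-0.27  0.68 -0.62  1.53  0.44  1.07 -0.74]
shift tool mm [350.4  -0.5 -58.6]
turn about y deg 0.06
15113 [0.5814474  0.39226878 0.07177464] 0.00161915306544041 off [-0.0010716   0.00166229] tilt deg [-0.37466709  1.73672922] 0.005925880995093447
```

View pics/w_drip2.png

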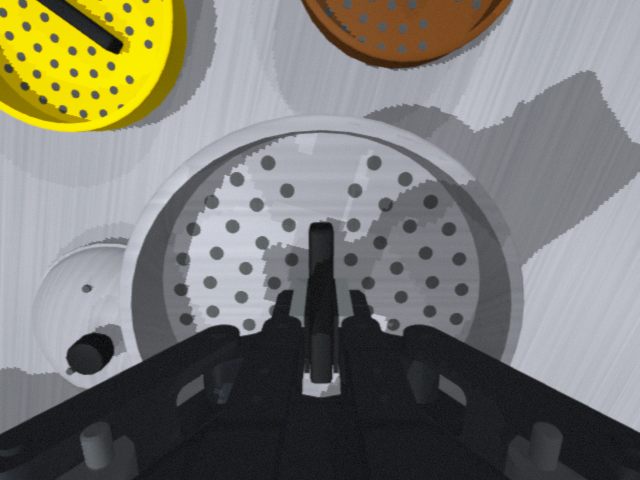

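The grip is held centrally and the tray hangs level. I'll carry it over the base.

Emit:
jog_arm(
  motion=[
    [0, [0.01, 0, -0.002], [0, 0, 0]],
    [0, [0.02, 0, -0.003], [0, 0, 0]],
    [0, [0.03, 0, -0.005], [0, 0, 0]],
    [0, [0.035, 0, -0.006], [0, 0, 0]],
    [0, [0.035, 0, -0.006], [0, 0, 0]],
    [0, [0.035, 0, -0.006], [0, 0, 0]],
    [0, [0.035, 0, -0.006], [0, 0, 0]],
    [0, [0.035, 0, -0.006], [0, 0, 0]],
    [0, [0.035, 0, -0.006], [0, 0, 0]],
    [0, [0.035, 0, -0.006], [0, 0, 0]],
  ],
)

```text
clock: 8.85
tcp_pos: [0.6104, 0.0797, 0.1579]
orientation: [-1.324, 1.015, -1.013]
contact_force: [-0.5, 0.3, -1.4]
grip_width: 0.0085
```

Emit:
jog_arm(
  motion=[
    [0, [0.025, 0, -0.003], [0, 0, 0]],
    [0, [0.015, 0, -0.002], [0, 0, 0]],
    [0, [0.006, 0, -0.001], [0, 0, 0]],
    [0, [0, 0, 0], [0, 0, 0]],
    [0, [0, 0, 0], [0, 0, 0]],
    [0, [0, 0, 0], [0, 0, 0]],
  ],
)

```text
clock: 9.35
tcp_pos: [0.6172, 0.0389, 0.1591]
orientation: [-1.322, 1.012, -1.01]
contact_force: [-0.4, 0.2, -1.3]
grip_width: 0.0085
```

```bash
cat >> h.py <<'E'
def circpx(f,c,h,tol=.006,r0=.05,r1=.09):
    for _ in range(4):
        p=rim(f,c,h,tol,r0,r1);s,e=circ(p[:,:2]);c=s[:2]
    return s.round(4),round(e,4),len(p)
E
python3 - <<'E'
from h import *
from bench import r
T=r.grab_frame("top");S=r.grab_frame("scene")
plan([.617,.037,.12],15)
o=r.get_obs()
h=o["tcp_pos"][2]+.006
for n,f in(("top",T),("scene",S)):
    print(n,circpx(f,[.617,.037],h))
    cv2.imwrite(f"pics/{n}_1.png",f["image"][:,:,::-1])
E
```

```text
t 9.45 tcp [0.6174 0.0388 0.1593] phi 15.22 tiltfix xz deg [-0.01  0.   -0.05] F [ 1.1 -0.9 -1.4] w 0.0088 j [ 0.3   0.56 -0.63  1.74  0.39  0.96 -0.22]
shift tool mm [ 1.6 39.3 -0.8]
turn about y deg 0.22
top (array([0.6154, 0.0364, 0.0734]), np.float64(0.0017), 336)
scene (array([0.619 , 0.0383, 0.0732]), np.float64(0.0017), 439)
```

View pics/scene_1.png

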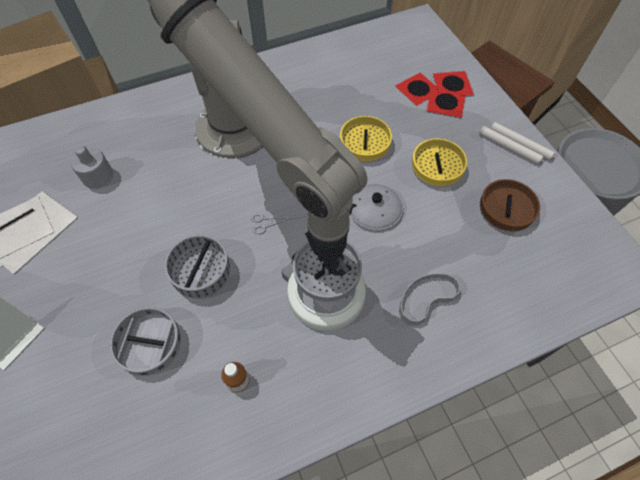

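The tray sits over the base to within about 1 mm in both cameras. I'll lower it. Home should be at TCP z ≈ 0.0795.

Emit:
jog_arm(
  motion=[
    [0, [0.001, 0.01, 0], [0, 0, 0]],
    [0, [0, 0.015, 0], [0, 0, 0]],
    [0, [0, 0.015, 0], [0, 0, 0]],
    [0, [0, 0.012, 0], [0, 0, 0]],
    [0, [0, 0.008, 0], [0, 0, 0]],
    [0, [0, 0.006, 0], [0, 0, 0]],
    [0, [0, 0.004, 0], [0, 0, 0]],
    [0, [0, 0.003, 0], [0, 0, 0]],
    [0, [0, 0.002, 0], [0, 0, 0]],
    [0, [0, 0, 0], [0, 0, 0]],
  ],
)

```text
clock: 10.28
tcp_pos: [0.6181, 0.0357, 0.0843]
orientation: [-1.322, 1.013, -1.014]
contact_force: [-0.3, 0.3, -1.0]
grip_width: 0.0085
```

Emit:
jog_arm(
  motion=[
    [0, [0, 0.001, 0], [0, 0, 0]],
    [0, [0, 0.001, 0], [0, 0, 0]],
    [0, [0, 0.001, 0], [0, 0, 0]],
    [0, [0, 0, 0], [0, 0, 0]],
    [0, [0, 0, 0], [0, 0, 0]],
  ],
)

```text
clock: 10.7
tcp_pos: [0.618, 0.0357, 0.0814]
orientation: [-1.322, 1.013, -1.014]
contact_force: [0.4, -0.1, -1.2]
grip_width: 0.0086
```

```bash
python3 - <<'E'
from h import *
plan([.617,.037,.0795],15)
E
```

```text
t 10.7 tcp [0.618  0.0357 0.0814] phi 15.05 tiltfix xz deg [-0.  0.  0.] F [ 0.4 -0.1 -1.2] w 0.0086 j [ 0.26  0.65 -0.58  1.79  0.46  0.83 -0.28]
shift tool mm [-1.5  1.9 -0.6]
turn about y deg 0.05
```

Emit:
jog_arm(
  motion=[
    [0, [-0.001, 0.001, 0], [0, 0, 0]],
    [0, [0, 0.001, 0], [0, 0, 0]],
    [0, [0, 0, 0], [0, 0, 0]],
    [0, [0, 0, 0], [0, 0, 0]],
  ],
)

```text
clock: 11.03
tcp_pos: [0.6178, 0.037, 0.0795]
orientation: [-1.322, 1.013, -1.013]
contact_force: [-0.1, -0.2, 1.0]
grip_width: 0.0089
```

Emit:
jog_arm(
  motion=[
    [0, [0, 0.001, 0], [0, 0, 0]],
    [0, [0, 0, 0], [0, 0, 0]],
    [0, [0, 0, 0], [0, 0, 0]],
  ],
)

```text
clock: 11.28
tcp_pos: [0.6178, 0.037, 0.0795]
orientation: [-1.322, 1.013, -1.014]
contact_force: [-3.9, -0.1, 9.4]
grip_width: 0.0087
```

It touched down exactly at 0.0795 with the force rising to 9 N, so it is home. I'll release it gradually, rise and check.

Emit:
jog_arm(
  motion=[
    [0.1, [0, 0, 0], [0, 0, 0]],
    [0.2, [0, 0, 0], [0, 0, 0]],
    [0.4, [0, 0, 0], [0, 0, 0]],
    [0.6, [0, -0.002, 0], [0, 0, 0]],
    [0.8, [0, -0.005, 0], [0, 0, 0]],
    [0.8, [0, -0.01, 0], [0, 0, 0]],
    [0.8, [0, -0.02, 0], [0, 0, 0]],
    [0.8, [0, -0.03, 0], [0, 0, 0]],
    [0.8, [0, -0.035, 0], [0, 0, 0]],
    [0.8, [0, -0.035, 0], [0, 0, 0]],
  ],
)

```text
clock: 12.12
tcp_pos: [0.6173, 0.0368, 0.2173]
orientation: [-1.322, 1.014, -1.013]
contact_force: [0.4, -0.8, -0.5]
grip_width: 0.0686
```

Emit:
jog_arm(
  motion=[
    [1, [0, -0.03, 0], [0, 0, 0]],
    [1, [0, -0.02, 0], [0, 0, 0]],
    [1, [0, -0.01, 0], [0, 0, 0]],
    [1, [0, 0, 0], [0, 0, 0]],
  ],
)

```text
clock: 12.45
tcp_pos: [0.6189, 0.0372, 0.2785]
orientation: [-1.319, 1.01, -1.016]
contact_force: [1.1, 0.2, 0.2]
grip_width: 0.0854
```

```bash
cat >> h.py <<'E'
def tilt(f,c,h,tol=.006):
    p=rim(f,c,h,tol,.066,.08);A=np.c_[p[:,:2]-c,np.ones(len(p))]
    k=np.linalg.lstsq(A,p[:,2],rcond=None)[0];res=p[:,2]-A@k;g=abs(res)<.002
    k=np.linalg.lstsq(A[g],p[g][:,2],rcond=None)[0]
    return "slope deg",np.degrees(k[:2]).round(2),"z",k[2].round(4),len(p)
E
python3 - <<'E'
from h import *
from bench import r
f=r.grab_frame("wrist");cv2.imwrite("pics/w_b1.png",f["image"][:,:,::-1])
for n in("top","scene"):
    g=r.grab_frame(n);pickle.dump(g,open(n+"1.pkl","wb"));print(n,circpx(g,[.617,.037],.085),tilt(g,[.617,.037],.085))
print("wrist",circpx(f,[.617,.037],.085),tilt(f,[.617,.037],.085))
g0=pickle.load(open("w_drip.pkl","rb"));print("ref tilt",tilt(g0,[.582,.391],.04))
plan([.4365,-.232,.28],139.5-90)
E
```

```text
top (array([0.6159, 0.0345, 0.0733]), np.float64(0.0017), 403) ('slope deg', array([-0.2 ,  0.15]), 'z', np.float64(0.084), 403)
scene (array([0.6197, 0.0362, 0.0732]), np.float64(0.0018), 488) ('slope deg', array([ 0.42, -0.03]), 'z', np.float64(0.0853), 488)
wrist (array([0.6163, 0.0374, 0.0728]), np.float64(0.0016), 3389) ('slope deg', array([-0.07,  0.27]), 'z', np.float64(0.0861), 3389)
ref tilt ('slope deg', array([-0.05,  0.22]), 'z', np.float64(0.0412), 2598)
t 12.6 tcp [0.6169 0.0363 0.2737] phi 15.05 tiltfix xz deg [ 0.14 -0.   -0.01] F [0.4 0.  0.2] w 0.0852 j [ 0.34  0.45 -0.67  1.63  0.3   1.17 -0.14]
shift tool mm [ 212.3   -5.7 -243.9]
turn about y deg -34.45
```

View pics/w_b1.png

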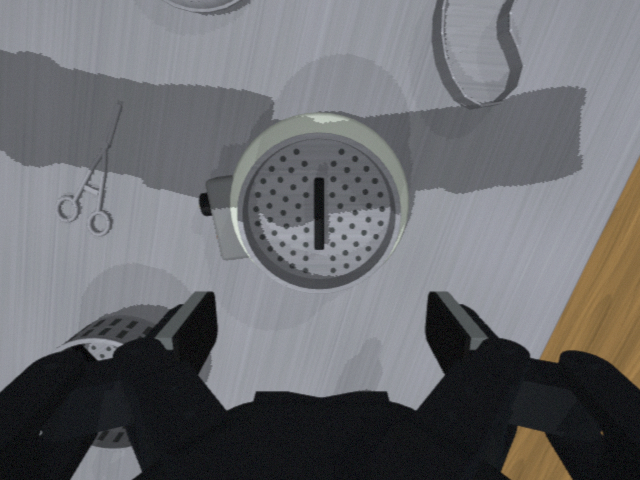

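The drip tray is home: its rim is at 0.085 and its slope is as flat as on the table (wrist pixel (319,212)). Next is the deep basket.

Emit:
jog_arm(
  motion=[
    [1, [0.011, 0, -0.013], [0, 0, 0]],
    [1, [0.023, 0, -0.026], [0, 0, 0]],
    [1, [0.023, 0, -0.027], [0, 0, 0]],
    [1, [0.023, 0, -0.027], [0, 0, 0]],
    [1, [0.023, 0, -0.027], [0, 0, 0]],
    [1, [0.023, 0, -0.027], [0, 0, 0]],
    [1, [0.023, 0, -0.027], [0, 0, 0]],
    [1, [0.023, 0, -0.027], [0, 0, 0]],
    [1, [0.023, 0, -0.027], [0, 0, 0]],
    [1, [0.017, 0, -0.016], [0, 0, 0]],
  ],
)

```text
clock: 13.43
tcp_pos: [0.4334, -0.2341, 0.2733]
orientation: [-1.323, 1.02, -1.013]
contact_force: [-0.3, 0.8, -0.0]
grip_width: 0.0855
```

Emit:
jog_arm(
  motion=[
    [1, [0, 0, 0], [0, -5, 0]],
    [1, [0, 0, 0], [0, -6, 0]],
    [1, [0, 0, 0], [0, -6, 0]],
    [1, [0, 0, 0], [0, -6, 0]],
    [1, [0, 0, 0], [0, -6, 0]],
    [1, [0, 0, 0], [0, -5, 0]],
    [1, [0, 0, 0], [0, 0, 0]],
    [1, [0, 0, 0], [0, 0, 0]],
  ],
)

```text
clock: 14.1
tcp_pos: [0.4363, -0.2313, 0.2739]
orientation: [-1.496, 0.563, -0.559]
contact_force: [-0.4, 0.9, 0.3]
grip_width: 0.0851
```

```bash
python3 - <<'E'
from h import *
from bench import r
f=r.grab_frame("wrist");pickle.dump(f,open("w_deep.pkl","wb"));cv2.imwrite("pics/w_deep.png",f["image"][:,:,::-1])
s=circpx(f,[.4365,-.232],.066,.005);print(s)
print(grip(f,s[0][:2],.054,thr=45))
plan([.4365,-.232,.049],139.5-90)
E
```

```text
(array([ 0.4346, -0.2315,  0.0729]), np.float64(0.0016), 3018)
(array([ 0.4337346 , -0.22995552]), np.float64(139.95049815305654), ((434.6773986816406, -230.8629150390625), (9.023197174072266, 119.10220336914062), 49.9342155456543), np.int64(906))
t 14.15 tcp [ 0.4365 -0.2313  0.2742] phi 48.89 tiltfix xz deg [ 0.01 -0.   -0.12] F [ 0.5 -0.2 -0.2] w 0.0853 j [ 0.96  0.22 -0.69  1.91  0.16  1.07  1.07]
shift tool mm [  0.9 225.2  -0.5]
turn about y deg -0.61
```

View pics/w_deep.png

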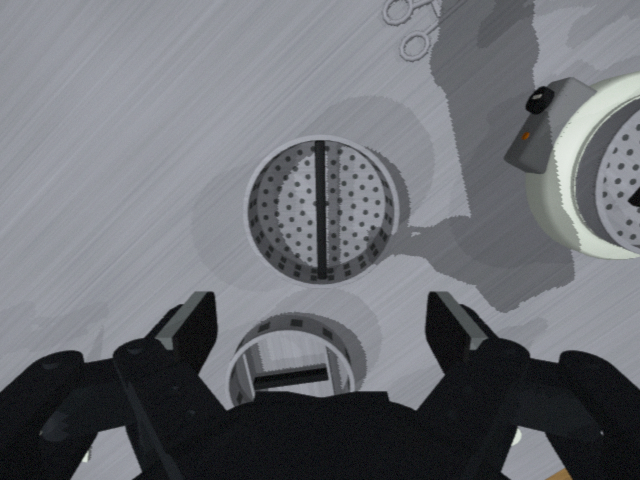

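The basket is at (321,209), with its bar upright in the image from (320,142) to (322,278). The jaws straddle it. I'll descend 225 mm.

Emit:
jog_arm(
  motion=[
    [1, [0, 0.02, 0], [0, -1, 0]],
    [1, [0, 0.03, 0], [0, 0, 0]],
    [1, [0, 0.035, 0], [0, 0, 0]],
    [1, [0, 0.035, 0], [0, 0, 0]],
    [1, [0, 0.035, 0], [0, 0, 0]],
    [1, [0, 0.03, 0], [0, 0, 0]],
    [1, [0, 0.02, 0], [0, 0, 0]],
    [1, [0, 0.01, 0], [0, 0, 0]],
    [1, [0, 0.007, 0], [0, 0, 0]],
    [1, [0, 0.003, 0], [0, 0, 0]],
  ],
)

```text
clock: 14.98
tcp_pos: [0.4372, -0.2313, 0.0498]
orientation: [-1.501, 0.547, -0.546]
contact_force: [0.5, -0.0, 0.8]
grip_width: 0.0855
```

Emit:
jog_arm(
  motion=[
    [1, [0, 0, 0], [0, 0, 0]],
    [1, [0, 0, 0], [0, 0, 0]],
    [1, [0, 0, 0], [0, 0, 0]],
  ],
)

```text
clock: 15.23
tcp_pos: [0.4379, -0.2319, 0.0514]
orientation: [-1.501, 0.544, -0.548]
contact_force: [-0.5, 0.6, 0.2]
grip_width: 0.0855
```

```bash
python3 - <<'E'
from h import *
plan([.4358,-.232,.049],50)
E
```

```text
t 15.23 tcp [ 0.4379 -0.2319  0.0514] phi 50.03 tiltfix xz deg [-0.02  0.    0.13] F [-0.5  0.6  0.2] w 0.0855 j [ 0.8   0.54 -0.54  2.1   0.47  0.62  0.81]
shift tool mm [-1.5  2.4 -1.5]
turn about y deg 0.03
```

Emit:
jog_arm(
  motion=[
    [1, [-0.001, 0.002, -0.001], [0, 0, 0]],
    [0.5, [0, 0, 0], [0, 0, 0]],
    [0, [0, 0, 0], [0, 0, 0]],
    [0, [0, 0, 0], [0, 0, 0]],
    [0, [0, 0, 0], [0, 0, 0]],
    [0, [0, 0, 0], [0, 0, 0]],
    [0, [0, 0, 0], [0, 0, 0]],
    [0, [0, 0, 0], [0, 0, 0]],
    [0, [0, 0, 0], [0, 0, 0]],
    [0, [0, 0, 0], [0, 0, 0]],
  ],
  force=60,
)

```text
clock: 16.07
tcp_pos: [0.4359, -0.2316, 0.0485]
orientation: [-1.501, 0.545, -0.546]
contact_force: [-1.3, -0.1, 3.1]
grip_width: 0.0084
```

```bash
python3 - <<'E'
from h import *
plan([.4358,-.232,.049],50)
E
```

```text
t 16.07 tcp [ 0.4359 -0.2316  0.0485] phi 50.05 tiltfix xz deg [-0.   -0.    0.02] F [-1.3 -0.1  3.1] w 0.0084 j [ 0.8   0.54 -0.53  2.1   0.47  0.61  0.81]
shift tool mm [ 0.2 -0.5 -0.4]
turn about y deg 0.05
```

Emit:
jog_arm(
  motion=[
    [0, [0, -0.005, 0], [0, 0, 0]],
    [0, [0, -0.01, 0], [0, 0, 0]],
    [0, [0, -0.015, 0], [0, 0, 0]],
    [0, [0, -0.02, 0], [0, 0, 0]],
    [0, [0, -0.025, 0], [0, 0, 0]],
    [0, [0, -0.025, 0], [0, 0, 0]],
    [0, [0, -0.025, 0], [0, 0, 0]],
    [0, [0, -0.02, 0], [0, 0, 0]],
    [0, [0, -0.01, 0], [0, 0, 0]],
    [0, [0, 0, 0], [0, 0, 0]],
  ],
)

```text
clock: 16.9
tcp_pos: [0.4368, -0.232, 0.2057]
orientation: [-1.502, 0.542, -0.549]
contact_force: [0.2, 0.3, -3.1]
grip_width: 0.0087
```

```bash
python3 - <<'E'
from h import *
from bench import r
f=r.grab_frame("wrist");cv2.imwrite("pics/w_deep2.png",f["image"][:,:,::-1])
plan([.617,.0365,.21],50)
E
```

```text
t 16.95 tcp [ 0.4359 -0.2318  0.204 ] phi 50.04 tiltfix xz deg [0.   0.   0.11] F [-0.2 -0.7 -2. ] w 0.0089 j [ 0.94  0.31 -0.68  1.99  0.24  0.92  1.01]
shift tool mm [-33.5  -6.  321.9]
turn about y deg 0.04
```

View pics/w_deep2.png

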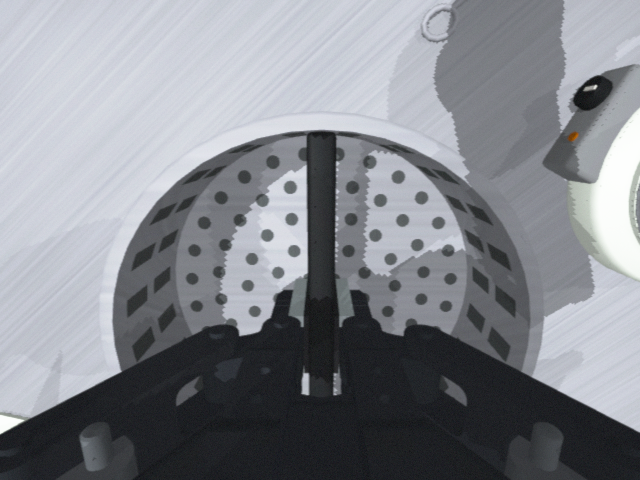

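The basket is held and level. I'll carry it over the base. Home is at TCP z ≈ 0.1235.

Emit:
jog_arm(
  motion=[
    [0, [-0.001, 0, 0.01], [0, 0, 0]],
    [0, [-0.002, 0, 0.02], [0, 0, 0]],
    [0, [-0.003, 0, 0.03], [0, 0, 0]],
    [0, [-0.004, 0, 0.034], [0, 0, 0]],
    [0, [-0.004, 0, 0.034], [0, 0, 0]],
    [0, [-0.004, 0, 0.034], [0, 0, 0]],
    [0, [-0.004, 0, 0.034], [0, 0, 0]],
    [0, [-0.004, 0, 0.034], [0, 0, 0]],
    [0, [-0.003, 0, 0.034], [0, 0, 0]],
    [0, [-0.002, 0, 0.03], [0, 0, 0]],
  ],
)

```text
clock: 17.78
tcp_pos: [0.6006, 0.0172, 0.2012]
orientation: [-1.502, 0.547, -0.541]
contact_force: [0.5, -0.1, -1.8]
grip_width: 0.0091
```

Emit:
jog_arm(
  motion=[
    [0, [-0.001, 0, 0.018], [0, 0, 0]],
    [0, [-0.001, 0, 0.01], [0, 0, 0]],
    [0, [0, 0, 0], [0, 0, 0]],
    [0, [0, 0, 0], [0, 0, 0]],
    [0, [0, 0, 0], [0, 0, 0]],
    [0, [0, 0, 0], [0, 0, 0]],
  ],
)

```text
clock: 18.28
tcp_pos: [0.6164, 0.0345, 0.2028]
orientation: [-1.502, 0.548, -0.547]
contact_force: [-0.2, -0.1, -1.5]
grip_width: 0.0093
```

```bash
python3 - <<'E'
from h import *
from bench import r
T=r.grab_frame("top");S=r.grab_frame("scene")
plan([.617,.0365,.1235],50)
h=r.get_obs()["tcp_pos"][2]-.0485+.066
for n,f in(("top",T),("scene",S)):
    print(n,circpx(f,[.617,.037],h),tilt(f,[.617,.037],h))
    g=pickle.load(open(n+"1.pkl","rb"));print(circpx(g,[.617,.037],.085))
E
```

```text
t 18.38 tcp [0.6168 0.0349 0.2033] phi 49.94 tiltfix xz deg [0.05 0.   0.02] F [ 0.3 -0.8 -1.9] w 0.0089 j [ 0.35  0.52 -0.7   1.71  0.38  1.05  0.4 ]
shift tool mm [-0.9 79.8  1.4]
turn about y deg -0.06
top (array([0.6151, 0.0322, 0.0732]), np.float64(0.0016), 347) ('slope deg', array([-0.2 , -0.05]), 'z', np.float64(0.2196), 329)
(array([0.6159, 0.0345, 0.0733]), np.float64(0.0017), 403)
scene (array([0.6188, 0.0337, 0.0733]), np.float64(0.0017), 440) ('slope deg', array([-0.17, -0.18]), 'z', np.float64(0.221), 440)
(array([0.6197, 0.0362, 0.0732]), np.float64(0.0018), 488)
```

Both cameras put the basket 2.4 mm low in y. I'll correct that and lower.

Emit:
jog_arm(
  motion=[
    [0, [-0.001, 0.01, 0.002], [0, 0, 0]],
    [0, [0, 0.015, 0], [0, 0, 0]],
    [0, [0, 0.015, 0], [0, 0, 0]],
    [0, [0, 0.012, 0], [0, 0, 0]],
    [0, [0, 0.01, 0], [0, 0, 0]],
    [0, [0, 0.006, 0], [0, 0, 0]],
    [0, [0, 0.004, 0], [0, 0, 0]],
    [0, [0, 0.003, 0], [0, 0, 0]],
    [0, [0, 0.002, 0], [0, 0, 0]],
    [0, [0, 0, 0], [0, 0, 0]],
  ],
)

```text
clock: 19.22
tcp_pos: [0.6178, 0.0387, 0.1263]
orientation: [-1.501, 0.545, -0.546]
contact_force: [-0.1, 0.1, -1.9]
grip_width: 0.0087
```

```bash
python3 - <<'E'
from h import *
plan([.6175,.037,.1235],50)
E
```

```text
t 19.22 tcp [0.6178 0.0387 0.1263] phi 50.05 tiltfix xz deg [-0.01  0.    0.01] F [-0.1  0.1 -1.9] w 0.0087 j [ 0.31  0.61 -0.65  1.76  0.45  0.92  0.34]
shift tool mm [ 0.9  2.8 -1.5]
turn about y deg 0.05
```

Emit:
jog_arm(
  motion=[
    [0, [0, 0.001, -0.001], [0, 0, 0]],
    [0, [0, 0.001, 0], [0, 0, 0]],
    [0, [0, 0, 0], [0, 0, 0]],
    [0, [0, 0, 0], [0, 0, 0]],
  ],
)

```text
clock: 19.55
tcp_pos: [0.6171, 0.0379, 0.1245]
orientation: [-1.501, 0.545, -0.546]
contact_force: [-0.5, 0.3, -1.7]
grip_width: 0.0092
```

Emit:
jog_arm(
  motion=[
    [0, [0, 0.001, 0], [0, 0, 0]],
    [0, [0, 0, 0], [0, 0, 0]],
    [0, [0, 0, 0], [0, 0, 0]],
  ],
)

```text
clock: 19.8
tcp_pos: [0.6173, 0.038, 0.1235]
orientation: [-1.501, 0.545, -0.546]
contact_force: [-0.2, -0.1, 0.2]
grip_width: 0.0088
```

Emit:
jog_arm(
  motion=[
    [0, [0, 0.001, 0], [0, 0, 0]],
    [0, [0, 0, 0], [0, 0, 0]],
    [0, [0, 0, 0], [0, 0, 0]],
  ],
)

```text
clock: 20.05
tcp_pos: [0.6173, 0.038, 0.1235]
orientation: [-1.501, 0.545, -0.546]
contact_force: [-2.5, -1.4, 7.7]
grip_width: 0.0087
```

It seated exactly at 0.1235. I'll release and rise.

Emit:
jog_arm(
  motion=[
    [0.1, [0, 0, 0], [0, 0, 0]],
    [0.2, [0, 0, 0], [0, 0, 0]],
    [0.4, [0, 0, 0], [0, 0, 0]],
    [0.6, [0, -0.002, 0], [0, 0, 0]],
    [0.8, [0, -0.005, 0], [0, 0, 0]],
    [0.8, [0, -0.01, 0], [0, 0, 0]],
    [0.8, [0, -0.02, 0], [0, 0, 0]],
    [0.8, [0, -0.03, 0], [0, 0, 0]],
    [0.8, [0, -0.035, 0], [0, 0, 0]],
    [0.8, [0, -0.035, 0], [0, 0, 0]],
  ],
)

```text
clock: 20.88
tcp_pos: [0.6166, 0.0381, 0.2613]
orientation: [-1.501, 0.545, -0.545]
contact_force: [1.5, -0.9, -0.5]
grip_width: 0.068
```

Emit:
jog_arm(
  motion=[
    [1, [0, -0.015, 0], [0, 0, 0]],
    [1, [0, -0.01, 0], [0, 0, 0]],
    [1, [0, 0, 0], [0, 0, 0]],
    [1, [0, 0, 0], [0, 0, 0]],
  ],
)

```text
clock: 21.22
tcp_pos: [0.6167, 0.0378, 0.284]
orientation: [-1.502, 0.546, -0.546]
contact_force: [-0.4, -0.0, -0.3]
grip_width: 0.0855
```

```bash
python3 - <<'E'
from h import *
from bench import r
for n in("top","scene","wrist"):
    g=r.grab_frame(n);pickle.dump(g,open(n+"2.pkl","wb"));print(n,circpx(g,[.617,.037],.141),tilt(g,[.617,.037],.141));cv2.imwrite(f"pics/{n}_2.png",g["image"][:,:,::-1])
plan([.5695,-.3965,.28],57.6-90)
E
```

```text
top (array([0.616 , 0.0355, 0.0733]), np.float64(0.0017), 396) ('slope deg', array([-0.32, -0.16]), 'z', np.float64(0.14), 396)
scene (array([0.6198, 0.037 , 0.0731]), np.float64(0.0018), 564) ('slope deg', array([ 0.22, -0.33]), 'z', np.float64(0.1411), 564)
wrist (array([0.616 , 0.0379, 0.0727]), np.float64(0.0016), 4863) ('slope deg', array([-0.22,  0.23]), 'z', np.float64(0.1421), 4863)
t 21.37 tcp [0.6162 0.0376 0.2825] phi 50.06 tiltfix xz deg [ 0.13  0.   -0.12] F [ 0.7  0.2 -0.1] w 0.0856 j [ 0.37  0.45 -0.73  1.62  0.32  1.19  0.45]
shift tool mm [ 242.9    2.7 -362.8]
turn about y deg 82.46
```

View pics/wrist_2.png

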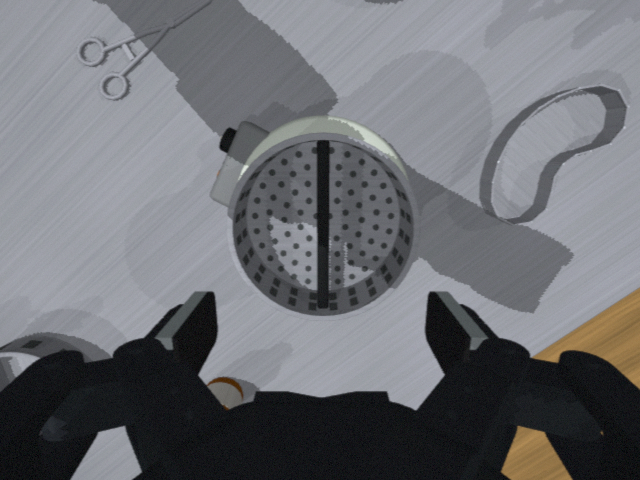

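The basket is home at rim height 0.141, level and centred at (324,224). The divided tray is next: translate, then turn +82.5°.

Emit:
jog_arm(
  motion=[
    [1, [0.01, 0, -0.016], [0, 0, 0]],
    [1, [0.021, 0, -0.031], [0, 0, 0]],
    [1, [0.021, 0, -0.031], [0, 0, 0]],
    [1, [0.021, 0, -0.031], [0, 0, 0]],
    [1, [0.021, 0, -0.031], [0, 0, 0]],
    [1, [0.021, 0, -0.031], [0, 0, 0]],
    [1, [0.021, 0, -0.031], [0, 0, 0]],
    [1, [0.021, 0, -0.031], [0, 0, 0]],
    [1, [0.021, 0, -0.031], [0, 0, 0]],
    [1, [0.021, 0, -0.031], [0, 0, 0]],
  ],
)

```text
clock: 22.2
tcp_pos: [0.5791, -0.3177, 0.2827]
orientation: [-1.501, 0.547, -0.544]
contact_force: [-0.0, -0.6, 0.5]
grip_width: 0.0855
```

Emit:
jog_arm(
  motion=[
    [1, [0.021, 0, -0.031], [0, 0, 0]],
    [1, [0.018, 0, -0.027], [0, 0, 0]],
    [1, [0.005, 0, -0.01], [0, 3, 0]],
    [1, [0, 0, 0], [0, 6, 0]],
    [1, [0, 0, 0], [0, 6, 0]],
    [1, [0, 0, 0], [0, 6, 0]],
    [1, [0, 0, 0], [0, 6, 0]],
    [1, [0, 0, 0], [0, 6, 0]],
    [1, [0, 0, 0], [0, 6, 0]],
    [1, [0, 0, 0], [0, 6, 0]],
  ],
)

```text
clock: 23.03
tcp_pos: [0.5697, -0.3961, 0.2824]
orientation: [-1.248, 1.15, -1.145]
contact_force: [0.5, 0.2, -0.4]
grip_width: 0.0852
```

Emit:
jog_arm(
  motion=[
    [1, [0, 0, 0], [0, 6, 0]],
    [1, [0, 0, 0], [0, 6, 0]],
    [1, [0, 0, 0], [0, 6, 0]],
    [1, [0, 0, 0], [0, 6, 0]],
    [1, [0, 0, 0], [0, 6, 0]],
    [1, [0, 0, 0], [0, 5, 0]],
    [1, [0, 0, 0], [0, 2.5, 0]],
    [1, [0, 0, 0], [0, 0, 0]],
    [1, [0, 0, 0], [0, 0, 0]],
  ],
)

```text
clock: 23.78
tcp_pos: [0.5699, -0.3961, 0.283]
orientation: [-0.888, 1.614, -1.61]
contact_force: [-0.9, 0.3, -0.2]
grip_width: 0.0856
```

```bash
python3 - <<'E'
from h import *
from bench import r
f=r.grab_frame("wrist");pickle.dump(f,open("w_div2.pkl","wb"));cv2.imwrite("pics/w_div2.png",f["image"][:,:,::-1])
s=circpx(f,[.5695,-.3965],.05,.005);print(s)
print(grip(f,s[0][:2],.038,thr=45))
plan([.5695,-.3965,.036],57.6-90)
E
```

```text
(array([ 0.5685, -0.3955,  0.0729]), np.float64(0.0016), 2604)
(array([ 0.56911653, -0.39568597]), np.float64(57.71395597399004), ((569.2163696289062, -396.75469970703125), (89.03065490722656, 8.839729309082031), 57.53614807128906), np.int64(665))
t 23.83 tcp [ 0.57   -0.3961  0.2832] phi -32.34 tiltfix xz deg [ 0.1 -0.   0. ] F [-0.2 -0.5 -0. ] w 0.0855 j [ 0.72  0.51 -0.31  1.45  0.16  1.21 -0.17]
shift tool mm [6.000e-01 2.472e+02 2.000e-01]
turn about y deg 0.06
```

View pics/w_div2.png

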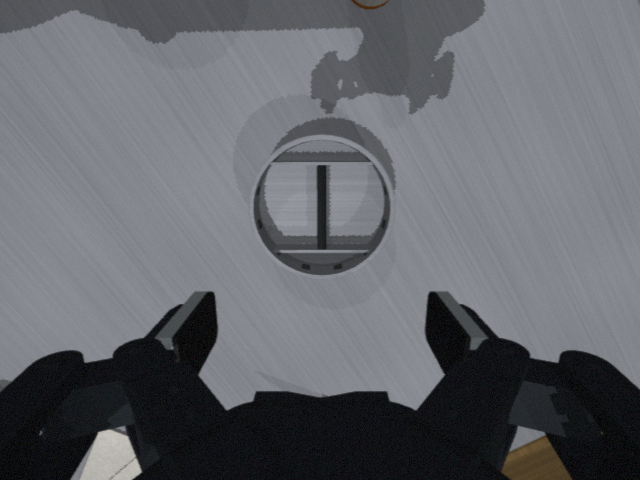

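The divided tray (H shape) is at (322,205), with its bar upright from (322,165) to (321,249). The jaws are aligned. I'll descend 247 mm.

Emit:
jog_arm(
  motion=[
    [1, [0.001, 0.02, 0], [0, 0, 0]],
    [1, [0, 0.03, 0], [0, 0, 0]],
    [1, [0, 0.035, 0], [0, 0, 0]],
    [1, [0, 0.035, 0], [0, 0, 0]],
    [1, [0, 0.035, 0], [0, 0, 0]],
    [1, [0, 0.035, 0], [0, 0, 0]],
    [1, [0, 0.025, 0], [0, 0, 0]],
    [1, [0, 0.015, 0], [0, 0, 0]],
    [1, [0, 0.008, 0], [0, 0, 0]],
    [1, [0, 0.005, 0], [0, 0, 0]],
  ],
)

```text
clock: 24.67
tcp_pos: [0.5697, -0.3972, 0.0406]
orientation: [-0.886, 1.613, -1.612]
contact_force: [-0.7, 0.2, 0.8]
grip_width: 0.0857
```

Emit:
jog_arm(
  motion=[
    [1, [0, 0, 0], [0, 0, 0]],
    [1, [0, 0, 0], [0, 0, 0]],
    [1, [0, 0, 0], [0, 0, 0]],
  ],
)

```text
clock: 24.92
tcp_pos: [0.5708, -0.3979, 0.0432]
orientation: [-0.884, 1.61, -1.615]
contact_force: [0.3, -0.8, -0.4]
grip_width: 0.0855
```

```bash
python3 - <<'E'
from h import *
plan([.5695,-.3965,.036],57.6-90)
E
```

```text
t 24.92 tcp [ 0.5708 -0.3979  0.0432] phi -32.44 tiltfix xz deg [-0.17 -0.   -0.  ] F [ 0.3 -0.8 -0.4] w 0.0855 j [ 0.7   0.75 -0.26  1.62  0.25  0.8  -0.24]
shift tool mm [-0.4  7.2 -1.9]
turn about y deg -0.04
```

Emit:
jog_arm(
  motion=[
    [1, [0, 0.003, -0.001], [0, 0, 0]],
    [1, [0, 0.002, 0], [0, 0, 0]],
    [1, [0, 0, 0], [0, 0, 0]],
    [1, [0, 0, 0], [0, 0, 0]],
    [1, [0, 0, 0], [0, 0, 0]],
  ],
)

```text
clock: 25.33
tcp_pos: [0.5689, -0.3967, 0.0364]
orientation: [-0.886, 1.613, -1.613]
contact_force: [0.1, -0.5, 0.5]
grip_width: 0.0857
```

```bash
python3 - <<'E'
from h import *
plan([.5695,-.3965,.036],57.6-90)
E
```

```text
t 25.33 tcp [ 0.5689 -0.3967  0.0364] phi -32.44 tiltfix xz deg [-0.01 -0.   -0.  ] F [ 0.1 -0.5  0.5] w 0.0857 j [ 0.7   0.75 -0.26  1.63  0.25  0.79 -0.24]
shift tool mm [-0.5  0.4  0.4]
turn about y deg -0.04
```

Emit:
jog_arm(
  motion=[
    [0.5, [0, 0, 0], [0, 0, 0]],
    [0, [0, 0, 0], [0, 0, 0]],
    [0, [0, 0, 0], [0, 0, 0]],
    [0, [0, 0, 0], [0, 0, 0]],
    [0, [0, 0, 0], [0, 0, 0]],
    [0, [0, 0, 0], [0, 0, 0]],
    [0, [0, 0, 0], [0, 0, 0]],
    [0, [0, 0, 0], [0, 0, 0]],
    [0, [0, 0, 0], [0, 0, 0]],
  ],
  force=60,
)

```text
clock: 26.08
tcp_pos: [0.569, -0.3967, 0.0365]
orientation: [-0.886, 1.613, -1.613]
contact_force: [-0.9, 0.5, 1.5]
grip_width: 0.0092
```

```bash
python3 - <<'E'
from h import *
plan([.5695,-.3965,.036],57.6-90)
E
```

```text
t 26.08 tcp [ 0.569  -0.3967  0.0365] phi -32.44 tiltfix xz deg [-0.01  0.    0.  ] F [-0.9  0.5  1.5] w 0.0092 j [ 0.7   0.75 -0.26  1.63  0.25  0.79 -0.24]
shift tool mm [-0.5  0.5  0.3]
turn about y deg -0.04
```

Emit:
jog_arm(
  motion=[
    [0, [0, -0.005, 0], [0, 0, 0]],
    [0, [0, -0.01, 0], [0, 0, 0]],
    [0, [0, -0.02, 0], [0, 0, 0]],
    [0, [0, -0.03, 0], [0, 0, 0]],
    [0, [0, -0.03, 0], [0, 0, 0]],
    [0, [0, -0.03, 0], [0, 0, 0]],
    [0, [0, -0.03, 0], [0, 0, 0]],
    [0, [0, -0.03, 0], [0, 0, 0]],
    [0, [0, -0.02, 0], [0, 0, 0]],
    [0, [0, -0.01, 0], [0, 0, 0]],
  ],
)

```text
clock: 26.92
tcp_pos: [0.57, -0.3972, 0.2559]
orientation: [-0.883, 1.608, -1.617]
contact_force: [0.6, 0.0, -1.5]
grip_width: 0.0085
```

Emit:
jog_arm(
  motion=[
    [0, [0, 0, 0], [0, 0, 0]],
    [0, [0, 0, 0], [0, 0, 0]],
  ],
)

```text
clock: 27.08
tcp_pos: [0.5685, -0.3965, 0.2508]
orientation: [-0.886, 1.613, -1.613]
contact_force: [-0.1, -0.0, -2.8]
grip_width: 0.0086
```

```bash
python3 - <<'E'
from h import *
from bench import r
f=r.grab_frame("wrist");cv2.imwrite("pics/w_div3.png",f["image"][:,:,::-1])
plan([.617,.037,.25],57.6-90)
E
```

```text
t 27.13 tcp [ 0.568  -0.3963  0.2496] phi -32.44 tiltfix xz deg [ 0.15 -0.    0.01] F [-0.2 -0.2 -2.7] w 0.0086 j [ 0.73  0.53 -0.3   1.49  0.17  1.15 -0.17]
shift tool mm [-3.920e+02  1.000e-01 -1.911e+02]
turn about y deg -0.04
```

View pics/w_div3.png

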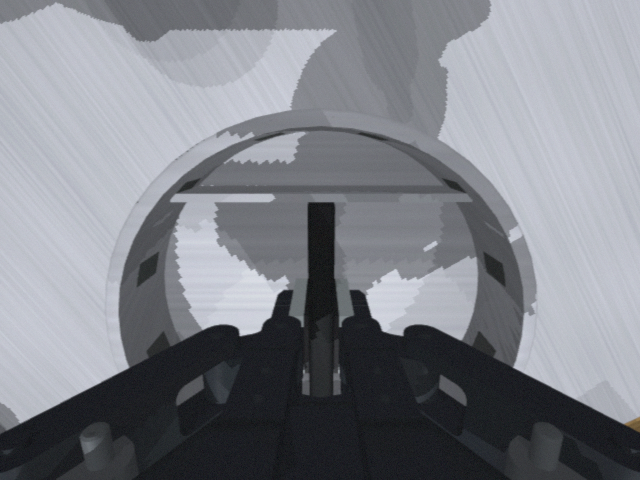

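The divided tray is held level by its bar. I'll carry it to the stack. Home is at TCP z ≈ 0.1675.

Emit:
jog_arm(
  motion=[
    [0, [-0.01, 0, -0.005], [0, 0, 0]],
    [0, [-0.02, 0, -0.01], [0, 0, 0]],
    [0, [-0.03, 0, -0.015], [0, 0, 0]],
    [0, [-0.033, 0, -0.016], [0, 0, 0]],
    [0, [-0.033, 0, -0.016], [0, 0, 0]],
    [0, [-0.033, 0, -0.016], [0, 0, 0]],
    [0, [-0.033, 0, -0.016], [0, 0, 0]],
    [0, [-0.033, 0, -0.016], [0, 0, 0]],
    [0, [-0.033, 0, -0.016], [0, 0, 0]],
    [0, [-0.033, 0, -0.016], [0, 0, 0]],
  ],
)

```text
clock: 27.97
tcp_pos: [0.604, -0.0722, 0.2497]
orientation: [-0.889, 1.615, -1.611]
contact_force: [0.2, 0.0, -2.5]
grip_width: 0.0087
```

Emit:
jog_arm(
  motion=[
    [0, [-0.033, 0, -0.016], [0, 0, 0]],
    [0, [-0.033, 0, -0.016], [0, 0, 0]],
    [0, [-0.02, 0, -0.01], [0, 0, 0]],
    [0, [-0.01, 0, -0.005], [0, 0, 0]],
    [0, [-0.005, 0, -0.002], [0, 0, 0]],
    [0, [0, 0, 0], [0, 0, 0]],
    [0, [0, 0, 0], [0, 0, 0]],
    [0, [0, 0, 0], [0, 0, 0]],
    [0, [0, 0, 0], [0, 0, 0]],
  ],
)

```text
clock: 28.72
tcp_pos: [0.618, 0.0343, 0.2511]
orientation: [-0.885, 1.615, -1.616]
contact_force: [-0.8, -0.3, -1.8]
grip_width: 0.0089
```

```bash
python3 - <<'E'
from h import *
from bench import r
T=r.grab_frame("top");S=r.grab_frame("scene")
plan([.617,.037,.1675],57.6-90)
h=r.get_obs()["tcp_pos"][2]-.0365+.05
for n,f in(("top",T),("scene",S)):
    print(n,circpx(f,[.617,.037],h),tilt(f,[.617,.037],h))
    g=pickle.load(open(n+"2.pkl","rb"));print(circpx(g,[.617,.037],.141))
E
```

```text
t 28.82 tcp [0.618  0.0351 0.2513] phi -32.57 tiltfix xz deg [-0.01 -0.    0.03] F [-0.9  0.5 -1.6] w 0.0087 j [ 0.17  0.42 -0.44  1.67  0.2   1.09 -0.89]
shift tool mm [-1.1 83.8 -1.9]
turn about y deg -0.17
top (array([0.6165, 0.0331, 0.0732]), np.float64(0.0016), 373) ('slope deg', array([-0.22, -0.21]), 'z', np.float64(0.2637), 373)
(array([0.616 , 0.0355, 0.0733]), np.float64(0.0017), 396)
scene (array([0.6201, 0.0347, 0.0731]), np.float64(0.0018), 548) ('slope deg', array([ 0.3 , -0.13]), 'z', np.float64(0.2648), 548)
(array([0.6198, 0.037 , 0.0731]), np.float64(0.0018), 564)
```

Emit:
jog_arm(
  motion=[
    [0, [-0.001, 0.01, -0.001], [0, 0, 0]],
    [0, [0, 0.015, 0], [0, 0, 0]],
    [0, [0, 0.015, 0], [0, 0, 0]],
    [0, [0, 0.015, 0], [0, 0, 0]],
    [0, [0, 0.01, 0], [0, 0, 0]],
    [0, [0, 0.007, 0], [0, 0, 0]],
    [0, [0, 0.004, 0], [0, 0, 0]],
    [0, [0, 0.003, 0], [0, 0, 0]],
    [0, [0, 0, 0], [0, 0, 0]],
    [0, [0, 0, 0], [0, 0, 0]],
  ],
)

```text
clock: 29.65
tcp_pos: [0.6181, 0.0381, 0.1728]
orientation: [-0.885, 1.612, -1.613]
contact_force: [-0.1, -0.0, -1.5]
grip_width: 0.0086
```

```bash
python3 - <<'E'
from h import *
plan([.6175,.0374,.1675],57.6-90)
E
```

```text
t 29.65 tcp [0.6181 0.0381 0.1728] phi -32.44 tiltfix xz deg [-0.04  0.   -0.03] F [-0.1 -0.  -1.5] w 0.0086 j [ 0.15  0.5  -0.42  1.74  0.24  0.95 -0.93]
shift tool mm [ 0.9  5.3 -0.2]
turn about y deg -0.04
```

Emit:
jog_arm(
  motion=[
    [0, [0, 0.002, 0], [0, 0, 0]],
    [0, [0, 0.001, 0], [0, 0, 0]],
    [0, [0, 0.001, 0], [0, 0, 0]],
    [0, [0, 0, 0], [0, 0, 0]],
    [0, [0, 0, 0], [0, 0, 0]],
  ],
)

```text
clock: 30.07
tcp_pos: [0.6177, 0.0379, 0.1683]
orientation: [-0.886, 1.613, -1.613]
contact_force: [-0.3, 0.5, -1.6]
grip_width: 0.0087
```

Emit:
jog_arm(
  motion=[
    [0, [0, 0.001, 0], [0, 0, 0]],
    [0, [0, 0, 0], [0, 0, 0]],
    [0, [0, 0, 0], [0, 0, 0]],
  ],
)

```text
clock: 30.32
tcp_pos: [0.6179, 0.038, 0.1674]
orientation: [-0.885, 1.613, -1.613]
contact_force: [0.0, 0.1, -1.3]
grip_width: 0.0085
```

Emit:
jog_arm(
  motion=[
    [0, [0, 0.001, 0], [0, 0, 0]],
    [0, [0, 0, 0], [0, 0, 0]],
    [0, [0, 0, 0], [0, 0, 0]],
  ],
)

```text
clock: 30.57
tcp_pos: [0.6179, 0.038, 0.1675]
orientation: [-0.885, 1.612, -1.613]
contact_force: [-3.5, 0.2, 6.1]
grip_width: 0.0085
```

It seated at 0.1675 with a 6 N rise. I'll release and rise.

Emit:
jog_arm(
  motion=[
    [0.1, [0, 0, 0], [0, 0, 0]],
    [0.2, [0, 0, 0], [0, 0, 0]],
    [0.4, [0, 0, 0], [0, 0, 0]],
    [0.6, [0, -0.002, 0], [0, 0, 0]],
    [0.8, [0, -0.005, 0], [0, 0, 0]],
    [0.8, [0, -0.01, 0], [0, 0, 0]],
    [0.8, [0, -0.02, 0], [0, 0, 0]],
    [0.8, [0, -0.03, 0], [0, 0, 0]],
    [0.8, [0, -0.035, 0], [0, 0, 0]],
    [0.8, [0, -0.03, 0], [0, 0, 0]],
  ],
)

```text
clock: 31.4
tcp_pos: [0.6178, 0.0382, 0.3013]
orientation: [-0.885, 1.612, -1.613]
contact_force: [0.4, 0.4, 0.1]
grip_width: 0.0682
```

Emit:
jog_arm(
  motion=[
    [1, [0, 0, 0], [0, 0, 0]],
    [1, [0, 0, 0], [0, 0, 0]],
    [1, [0, 0, 0], [0, 0, 0]],
  ],
)

```text
clock: 31.65
tcp_pos: [0.6175, 0.0379, 0.2985]
orientation: [-0.886, 1.613, -1.613]
contact_force: [-0.1, -0.2, -0.2]
grip_width: 0.0852
```

```bash
python3 - <<'E'
from h import *
from bench import r
for n in("top","scene","wrist"):
    g=r.grab_frame(n);pickle.dump(g,open(n+"3.pkl","wb"));print(n,circpx(g,[.617,.037],.181),tilt(g,[.617,.037],.181));cv2.imwrite(f"pics/{n}_3.png",g["image"][:,:,::-1])
plan([.439,.261,.29])
E
```

```text
top (array([0.6162, 0.0366, 0.0732]), np.float64(0.0017), 405) ('slope deg', array([ 0.02, -0.17]), 'z', np.float64(0.1801), 405)
scene (array([0.62  , 0.0381, 0.0732]), np.float64(0.0018), 547) ('slope deg', array([ 0.24, -0.06]), 'z', np.float64(0.1812), 547)
wrist (array([0.6173, 0.0394, 0.0726]), np.float64(0.0016), 6003) ('slope deg', array([0.17, 0.31]), 'z', np.float64(0.182), 6003)
t 31.8 tcp [0.617  0.0377 0.297 ] phi -32.44 tiltfix xz deg [0.11 0.   0.09] F [ 0.   0.4 -0.2] w 0.0855 j [ 0.17  0.38 -0.45  1.62  0.17  1.18 -0.88]
shift tool mm [ -92.9    7.3 -270. ]
```

View pics/wrist_3.png

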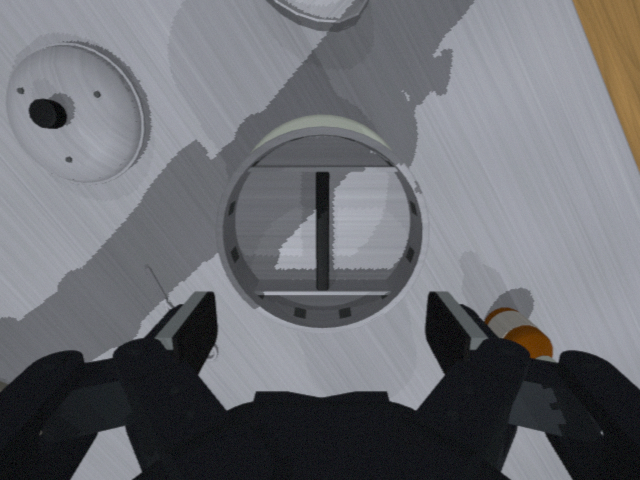

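The divided tray is home at rim height 0.181 and level, at (322,227). The lid is next. Its knob is round, so no turn is needed.

Emit:
jog_arm(
  motion=[
    [1, [-0.006, 0, -0.018], [0, 0, 0]],
    [1, [-0.012, 0, -0.034], [0, 0, 0]],
    [1, [-0.012, 0, -0.034], [0, 0, 0]],
    [1, [-0.012, 0, -0.034], [0, 0, 0]],
    [1, [-0.012, 0, -0.034], [0, 0, 0]],
    [1, [-0.012, 0, -0.034], [0, 0, 0]],
    [1, [-0.012, 0, -0.034], [0, 0, 0]],
    [1, [-0.011, 0, -0.034], [0, 0, 0]],
    [1, [-0.004, 0.007, -0.014], [0, 0, 0]],
    [1, [0, 0, 0], [0, 0, 0]],
  ],
)

```text
clock: 32.63
tcp_pos: [0.4358, 0.2645, 0.29]
orientation: [-0.894, 1.61, -1.607]
contact_force: [-0.3, -0.2, 0.0]
grip_width: 0.0853
```

Emit:
jog_arm(
  motion=[
    [1, [0, 0, 0], [0, 0, 0]],
    [1, [0, 0, 0], [0, 0, 0]],
    [1, [0, 0, 0], [0, 0, 0]],
  ],
)

```text
clock: 32.88
tcp_pos: [0.4407, 0.26, 0.291]
orientation: [-0.885, 1.614, -1.615]
contact_force: [-0.5, -0.2, 0.6]
grip_width: 0.0854
```

```bash
python3 - <<'E'
from h import *
from bench import r
f=r.grab_frame("wrist");pickle.dump(f,open("w_lid.pkl","wb"));cv2.imwrite("pics/w_lid.png",f["image"][:,:,::-1])
w=cloud(f);d=np.hypot(w[...,0]-.438,w[...,1]-.261)
k=w[(d<.03)&(abs(w[...,2]-.063)<.004)];print("knob top",len(k),cv2.minEnclosingCircle((k[:,:2]*1000).astype(np.float32)),k.mean(0),np.median(k[:,2]))
print(grip(f,[.438,.261],.062,.03,45))
for h in(.012,.016,.02):print(h,circpx(f,[.438,.261],h,.003,.06,.085))
plan([.438,.261,.06])
E
```

```text
knob top 551 ((437.0786437988281, 264.334716796875), 13.748672485351562) [0.43720973 0.26470741 0.06314619] 0.06322648708675238
(array([0.43858393, 0.26521991]), np.float64(76.70628224607032), ((437.84320068359375, 264.7521667480469), (25.60961151123047, 25.530826568603516), 12.372520446777344), np.int64(480))
0.012 (array([0.4367, 0.2641, 0.0731]), np.float64(0.0009), 732)
0.016 (array([0.4366, 0.264 , 0.0725]), np.float64(0.0013), 1287)
0.02 (array([0.4369, 0.2643, 0.0693]), np.float64(0.001), 631)
t 32.93 tcp [0.4407 0.2601 0.2911] phi -32.59 tiltfix xz deg [0.   0.   0.02] F [-0.2  0.1  0.4] w 0.0853 j [-0.13  0.22 -0.6   1.86  0.14  1.1  -1.35]
shift tool mm [  0.6 231.1  -2.8]
```

View pics/w_lid.png

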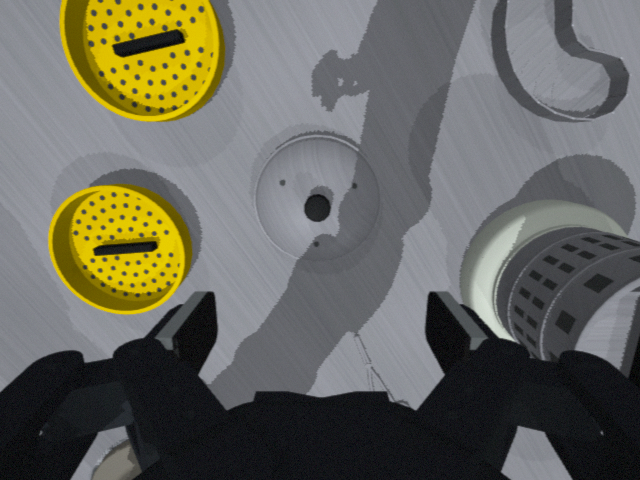

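The knob is at (317,208), which gives about (0.438, 0.263) once the observed camera offsets are applied. The yellow trays are clear to the left. I'll correct and descend.

Emit:
jog_arm(
  motion=[
    [1, [-0.001, 0.02, -0.004], [0, 0, 0]],
    [1, [0, 0.03, 0], [0, 0, 0]],
    [1, [0, 0.035, 0], [0, 0, 0]],
    [1, [0, 0.035, 0], [0, 0, 0]],
    [1, [0, 0.035, 0], [0, 0, 0]],
    [1, [0, 0.03, 0], [0, 0, 0]],
    [1, [0, 0.02, 0], [0, 0, 0]],
    [1, [0, 0.01, 0], [0, 0, 0]],
    [1, [0, 0.005, 0], [0, 0, 0]],
    [1, [0, 0, 0], [0, 0, 0]],
  ],
)

```text
clock: 33.77
tcp_pos: [0.4372, 0.2639, 0.0709]
orientation: [-0.886, 1.614, -1.614]
contact_force: [0.1, 0.6, -0.2]
grip_width: 0.0854
```

Emit:
jog_arm(
  motion=[
    [1, [0, 0, 0], [0, 0, 0]],
    [1, [0, 0, 0], [0, 0, 0]],
    [1, [0, 0, 0], [0, 0, 0]],
  ],
)

```text
clock: 34.02
tcp_pos: [0.4378, 0.2648, 0.0726]
orientation: [-0.883, 1.612, -1.612]
contact_force: [0.0, -0.3, 0.4]
grip_width: 0.0852
```

```bash
python3 - <<'E'
from h import *
from bench import r
plan([.438,.263,.06])
f=r.grab_frame("wrist");cv2.imwrite("pics/w_lid2.png",f["image"][:,:,::-1])
E
```

```text
t 34.02 tcp [0.4378 0.2648 0.0726] phi -32.46 tiltfix xz deg [-0.07  0.   -0.12] F [ 0.  -0.3  0.4] w 0.0852 j [-0.26  0.51 -0.5   2.06  0.39  0.66 -1.59]
shift tool mm [ 1.4 12.6  1.1]
```

View pics/w_lid2.png

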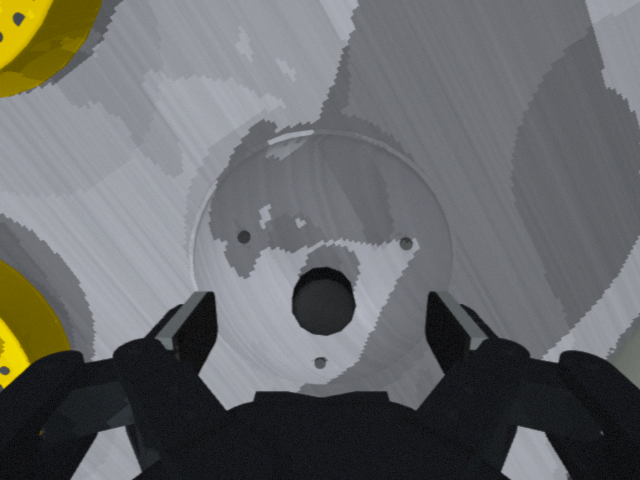

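The knob is centred between the jaws, at (323,305). I'll descend the last 12 mm.

Emit:
jog_arm(
  motion=[
    [1, [0.001, 0.006, 0], [0, 0, 0]],
    [1, [0, 0.004, 0], [0, 0, 0]],
    [1, [0, 0.002, 0], [0, 0, 0]],
    [1, [0, 0, 0], [0, 0, 0]],
    [1, [0, 0, 0], [0, 0, 0]],
    [1, [0, 0, 0], [0, 0, 0]],
  ],
)

```text
clock: 34.57
tcp_pos: [0.4364, 0.2635, 0.0593]
orientation: [-0.886, 1.613, -1.613]
contact_force: [1.7, -0.3, -0.1]
grip_width: 0.0852
```

```bash
python3 - <<'E'
from h import *
plan([.438,.263,.06])
E
```

```text
t 34.57 tcp [0.4364 0.2635 0.0593] phi -32.44 tiltfix xz deg [ 0. -0.  0.] F [ 1.7 -0.3 -0.1] w 0.0852 j [-0.27  0.53 -0.48  2.06  0.41  0.64 -1.6 ]
shift tool mm [-0.4 -0.7  1.7]
```

Emit:
jog_arm(
  motion=[
    [1, [0, -0.001, 0.001], [0, 0, 0]],
    [0.7, [0, 0, 0], [0, 0, 0]],
    [0.5, [0, 0, 0], [0, 0, 0]],
    [0.4, [0, 0, 0], [0, 0, 0]],
    [0.3, [0, 0, 0], [0, 0, 0]],
    [0, [0, 0, 0], [0, 0, 0]],
    [0, [0, 0, 0], [0, 0, 0]],
    [0, [0, 0, 0], [0, 0, 0]],
    [0, [0, 0, 0], [0, 0, 0]],
    [0, [0, 0, 0], [0, 0, 0]],
  ],
  force=50,
)

```text
clock: 35.4
tcp_pos: [0.4373, 0.2629, 0.0606]
orientation: [-0.886, 1.613, -1.613]
contact_force: [-0.4, -0.8, 5.4]
grip_width: 0.0261
```

```bash
python3 - <<'E'
from h import *
plan([.438,.263,.06])
E
```

```text
t 35.4 tcp [0.4373 0.2629 0.0606] phi -32.45 tiltfix xz deg [-0.02  0.   -0.01] F [-0.4 -0.8  5.4] w 0.0261 j [-0.27  0.53 -0.49  2.06  0.41  0.64 -1.6 ]
shift tool mm [-0.4  0.6  0.6]
```

Emit:
jog_arm(
  motion=[
    [0, [0, -0.005, 0], [0, 0, 0]],
    [0, [0, -0.01, 0], [0, 0, 0]],
    [0, [0, -0.02, 0], [0, 0, 0]],
    [0, [0, -0.03, 0], [0, 0, 0]],
    [0, [0, -0.03, 0], [0, 0, 0]],
    [0, [0, -0.03, 0], [0, 0, 0]],
    [0, [0, -0.03, 0], [0, 0, 0]],
    [0, [0, -0.03, 0], [0, 0, 0]],
    [0, [0, -0.03, 0], [0, 0, 0]],
    [0, [0, -0.02, 0], [0, 0, 0]],
  ],
)

```text
clock: 36.23
tcp_pos: [0.4372, 0.2635, 0.2988]
orientation: [-0.883, 1.612, -1.611]
contact_force: [0.2, 0.4, -2.0]
grip_width: 0.0264
```

Emit:
jog_arm(
  motion=[
    [0, [0, -0.01, 0], [0, 0, 0]],
    [0, [0, 0, 0], [0, 0, 0]],
    [0, [0, 0, 0], [0, 0, 0]],
  ],
)

```text
clock: 36.48
tcp_pos: [0.4368, 0.2626, 0.3048]
orientation: [-0.886, 1.613, -1.613]
contact_force: [0.3, -0.4, -2.1]
grip_width: 0.0259
```

```bash
python3 - <<'E'
from h import *
from bench import r
f=r.grab_frame("wrist");cv2.imwrite("pics/w_lid3.png",f["image"][:,:,::-1])
S=r.grab_frame("scene");cv2.imwrite("pics/s_lid3.png",cv2.resize(S["image"][60:300,250:570,::-1],None,fx=2,fy=2))
plan([.6175,.037,.3])
E
```

```text
t 36.58 tcp [0.4364 0.2621 0.3035] phi -32.44 tiltfix xz deg [0.08 0.   0.17] F [-0.1  0.6 -3.3] w 0.0261 j [-0.12  0.21 -0.62  1.85  0.13  1.13 -1.35]
shift tool mm [ 92.8   3.4 273.6]
```

View pics/w_lid3.png

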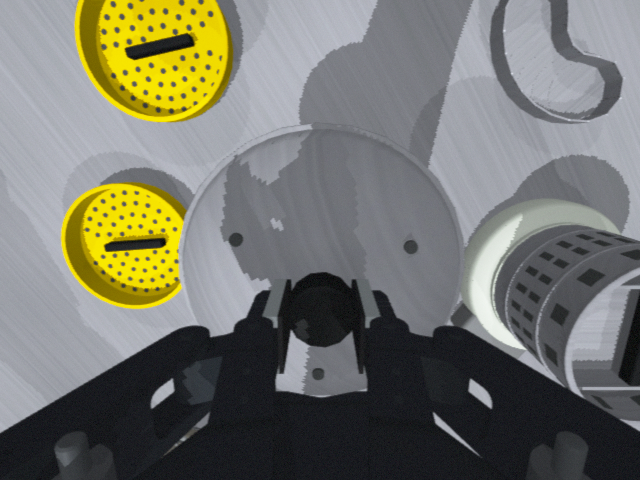

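View pics/s_lid3.png

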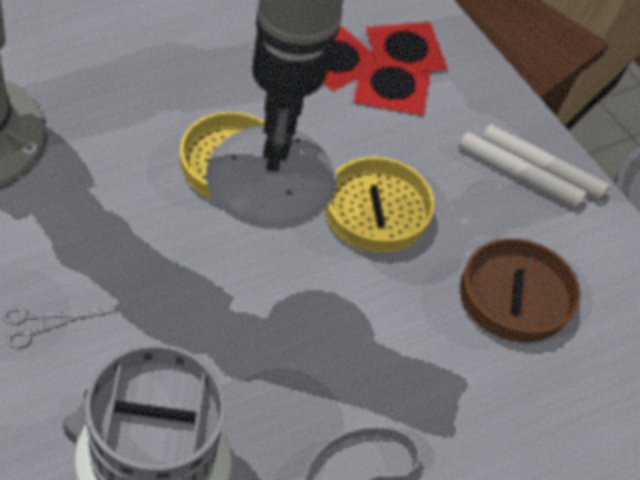

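The lid is held by its knob and hangs level. I'll carry it to the stack. Home is at TCP z ≈ 0.2316.

Emit:
jog_arm(
  motion=[
    [0, [0.003, 0, 0.01], [0, 0, 0]],
    [0, [0.006, 0, 0.018], [0, 0, 0]],
    [0, [0.01, 0, 0.028], [0, 0, 0]],
    [0, [0.011, 0, 0.032], [0, 0, 0]],
    [0, [0.011, 0, 0.032], [0, 0, 0]],
    [0, [0.011, 0, 0.032], [0, 0, 0]],
    [0, [0.011, 0, 0.032], [0, 0, 0]],
    [0, [0.011, 0, 0.032], [0, 0, 0]],
    [0, [0.009, 0, 0.028], [0, 0, 0]],
    [0, [0.006, 0, 0.018], [0, 0, 0]],
  ],
)

```text
clock: 37.42
tcp_pos: [0.6121, 0.0422, 0.3033]
orientation: [-0.886, 1.616, -1.617]
contact_force: [0.4, -0.5, -3.0]
grip_width: 0.0263
```

Emit:
jog_arm(
  motion=[
    [0, [0.003, 0, 0.009], [0, 0, 0]],
    [0, [0.001, 0, 0.002], [0, 0, 0]],
    [0, [0, 0, 0], [0, 0, 0]],
    [0, [0, 0, 0], [0, 0, 0]],
    [0, [0, 0, 0], [0, 0, 0]],
    [0, [0, 0, 0], [0, 0, 0]],
  ],
)

```text
clock: 37.92
tcp_pos: [0.6171, 0.0395, 0.3056]
orientation: [-0.887, 1.611, -1.611]
contact_force: [0.1, 0.1, -0.9]
grip_width: 0.0261
```

```bash
python3 - <<'E'
from h import *
from bench import r
plan([.6175,.038,.2316])
z=r.get_obs()["tcp_pos"][2]-.0606
for n in("top","scene"):
    f=r.grab_frame(n);w=cloud(f);d=np.hypot(w[...,0]-.617,w[...,1]-.037)
    # lid flange band
    for hh in(.012,.016):print(n,hh,circpx(f,[.617,.037],z+hh,.003,.06,.085),tilt(f,[.617,.037],z+hh,.005))
    cv2.imwrite(f"pics/{n}_4.png",cv2.resize(f["image"][100:340,200:520,::-1],None,fx=2,fy=2))
    # reference: lid on table
    g=pickle.load(open(n+"0.pkl","rb"))
    for hh in(.012,.016):print("  ref",circpx(g,[.438,.261],hh,.003,.06,.085),tilt(g,[.438,.261],hh,.005))
E
```

```text
t 37.92 tcp [0.6171 0.0395 0.3056] phi -32.31 tiltfix xz deg [ 0.    0.   -0.02] F [ 0.1  0.1 -0.9] w 0.0261 j [ 0.18  0.38 -0.45  1.61  0.17  1.2  -0.88]
shift tool mm [ 1.1 74.   1.2]
top 0.012 (array([0.6171, 0.0385, 0.0728]), np.float64(0.0014), 267) ('slope deg', array([-0.29, -0.09]), 'z', np.float64(0.2582), 355)
top 0.016 (array([0.6168, 0.0383, 0.071 ]), np.float64(0.002), 274) ('slope deg', array([ 0.12, -0.17]), 'z', np.float64(0.2605), 463)
  ref (array([0.4368, 0.2613, 0.0727]), np.float64(0.0013), 241) ('slope deg', array([-0.09,  0.09]), 'z', np.float64(0.0134), 319)
  ref (array([0.4367, 0.2615, 0.0712]), np.float64(0.002), 249) ('slope deg', array([-0.47,  0.15]), 'z', np.float64(0.0152), 413)
scene 0.012 (array([0.618 , 0.0405, 0.0731]), np.float64(0.0014), 282) ('slope deg', array([ 0.06, -0.05]), 'z', np.float64(0.2589), 390)
scene 0.016 (array([0.6177, 0.0406, 0.0722]), np.float64(0.0018), 362) ('slope deg', array([ 0.56, -0.11]), 'z', np.float64(0.2597), 512)
  ref (array([0.4384, 0.2642, 0.073 ]), np.float64(0.0019), 145) ('slope deg', array([ 0.1 , -0.23]), 'z', np.float64(0.0138), 214)
  ref (array([0.4387, 0.264 , 0.0717]), np.float64(0.0024), 199) ('slope deg', array([0.06, 0.09]), 'z', np.float64(0.0155), 272)
```

View pics/scene_4.png

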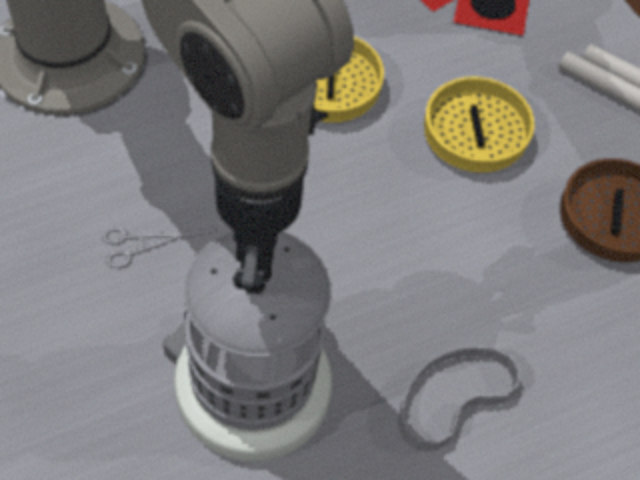

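The lid hangs level and sits about 2 mm high in y relative to the stack. I'll correct and lower.

Emit:
jog_arm(
  motion=[
    [0, [0.0015, 0.01, 0.0015], [0, 0, 0]],
    [0, [0, 0.015, 0], [0, 0, 0]],
    [0, [0, 0.015, 0], [0, 0, 0]],
    [0, [0, 0.012, 0], [0, 0, 0]],
    [0, [0, 0.008, 0], [0, 0, 0]],
    [0, [0, 0.005, 0], [0, 0, 0]],
    [0, [0, 0.003, 0], [0, 0, 0]],
    [0, [0, 0, 0], [0, 0, 0]],
    [0, [0, 0, 0], [0, 0, 0]],
    [0, [0, 0, 0], [0, 0, 0]],
  ],
)

```text
clock: 38.85
tcp_pos: [0.6186, 0.036, 0.2381]
orientation: [-0.884, 1.612, -1.613]
contact_force: [-0.1, 0.0, -2.5]
grip_width: 0.0258
```

```bash
python3 - <<'E'
from h import *
plan([.6177,.0375,.2316])
E
```

```text
t 38.85 tcp [0.6186 0.036  0.2381] phi -32.45 tiltfix xz deg [-0.06 -0.   -0.05] F [-0.1  0.  -2.5] w 0.0258 j [ 0.17  0.43 -0.44  1.68  0.21  1.07 -0.9 ]
shift tool mm [-0.7  6.5 -1.6]
```

Emit:
jog_arm(
  motion=[
    [0, [-0.001, 0.002, -0.001], [0, 0, 0]],
    [0, [0, 0.002, 0], [0, 0, 0]],
    [0, [0, 0.001, 0], [0, 0, 0]],
    [0, [0, 0, 0], [0, 0, 0]],
    [0, [0, 0, 0], [0, 0, 0]],
    [0, [0, 0, 0], [0, 0, 0]],
  ],
)

```text
clock: 39.35
tcp_pos: [0.6179, 0.0373, 0.2323]
orientation: [-0.886, 1.613, -1.613]
contact_force: [-0.4, 0.1, -2.7]
grip_width: 0.0256
```

Emit:
jog_arm(
  motion=[
    [0, [0, 0.001, 0], [0, 0, 0]],
    [0, [0, 0, 0], [0, 0, 0]],
    [0, [0, 0, 0], [0, 0, 0]],
  ],
)

```text
clock: 39.6
tcp_pos: [0.618, 0.0373, 0.2316]
orientation: [-0.885, 1.612, -1.613]
contact_force: [-0.6, 0.3, 1.0]
grip_width: 0.026
```

Emit:
jog_arm(
  motion=[
    [0, [0, 0.001, 0], [0, 0, 0]],
    [0, [0, 0, 0], [0, 0, 0]],
    [0, [0, 0, 0], [0, 0, 0]],
  ],
)

```text
clock: 39.85
tcp_pos: [0.6181, 0.0373, 0.2316]
orientation: [-0.885, 1.612, -1.613]
contact_force: [-3.3, -0.6, 7.4]
grip_width: 0.026
```

It seated at 0.2316 with the force rising to 7 N. I'll release, rise and back away.

Emit:
jog_arm(
  motion=[
    [0.3, [0, 0, 0], [0, 0, 0]],
    [0.4, [0, 0, 0], [0, 0, 0]],
    [0.5, [0, 0, 0], [0, 0, 0]],
    [0.7, [0, 0, 0], [0, 0, 0]],
    [0.9, [0, -0.002, 0], [0, 0, 0]],
    [1, [0, -0.005, 0], [0, 0, 0]],
    [1, [0, -0.01, 0], [0, 0, 0]],
    [1, [0, -0.02, 0], [0, 0, 0]],
    [1, [0, -0.03, 0], [0, 0, 0]],
    [1, [0, -0.02, 0], [0, 0, 0]],
  ],
)

```text
clock: 40.68
tcp_pos: [0.6184, 0.0376, 0.3205]
orientation: [-0.884, 1.611, -1.613]
contact_force: [-0.3, 1.1, 1.0]
grip_width: 0.0854
```

Emit:
jog_arm(
  motion=[
    [1, [0.01, -0.01, 0], [0, 0, 0]],
    [1, [0.025, 0, 0], [0, 0, 0]],
    [1, [0.035, 0, 0], [0, 0, 0]],
    [1, [0.035, 0, 0], [0, 0, 0]],
    [1, [0.035, 0, 0], [0, 0, 0]],
    [1, [0.035, 0, 0], [0, 0, 0]],
    [1, [0.025, 0, 0], [0, 0, 0]],
    [1, [0, 0, 0], [0, 0, 0]],
    [1, [0, 0, 0], [0, 0, 0]],
  ],
)

```text
clock: 41.43
tcp_pos: [0.5092, -0.1336, 0.3274]
orientation: [-0.884, 1.615, -1.616]
contact_force: [-0.0, 0.2, 0.1]
grip_width: 0.0854
```

```bash
python3 - <<'E'
from h import *
from bench import r
plan(None)
for n in("top","scene"):
    f=r.grab_frame(n)
    for hh in(.012,.016):print(n,circpx(f,[.617,.037],.171+hh,.003,.06,.085),tilt(f,[.617,.037],.171+hh,.005))
    w=cloud(f);d=np.hypot(w[...,0]-.617,w[...,1]-.037);print("knob top z",np.nanpercentile(w[d<.01][:,2],[50,95]).round(4))
    cv2.imwrite(f"pics/{n}_5.png",f["image"][:,:,::-1])
E
```

```text
t 41.43 tcp [ 0.5092 -0.1336  0.3274] phi -32.68 tiltfix xz deg [-0.01  0.    0.04] F [-0.   0.2  0.1] w 0.0854 j [ 0.48  0.19 -0.39  1.79  0.08  1.18 -0.51]
top (array([0.6176, 0.0363, 0.0733]), np.float64(0.0017), 402) ('slope deg', array([0.23, 0.04]), 'z', np.float64(0.1834), 531)
top (array([0.6182, 0.0362, 0.0712]), np.float64(0.0019), 288) ('slope deg', array([-0.47,  0.05]), 'z', np.float64(0.1857), 516)
knob top z [0.2321 0.2347]
scene (array([0.6195, 0.0384, 0.0737]), np.float64(0.0016), 335) ('slope deg', array([-0.15,  0.04]), 'z', np.float64(0.1842), 476)
scene (array([0.6187, 0.0388, 0.0721]), np.float64(0.0018), 333) ('slope deg', array([ 0.46, -0.44]), 'z', np.float64(0.1858), 524)
knob top z [0.2338 0.2356]
```

View pics/scene_5.png

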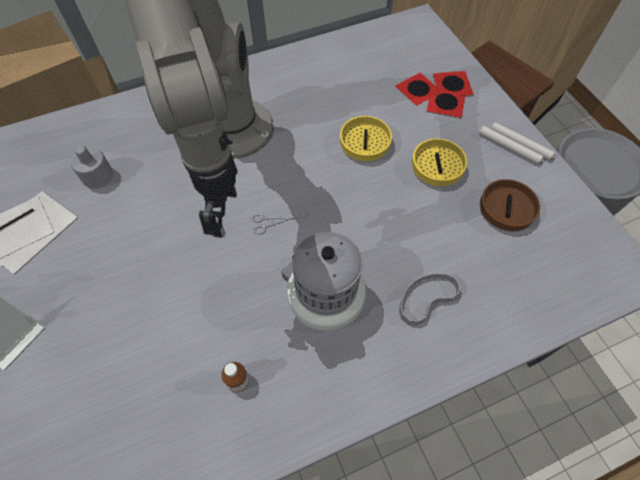

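View pics/top_5.png

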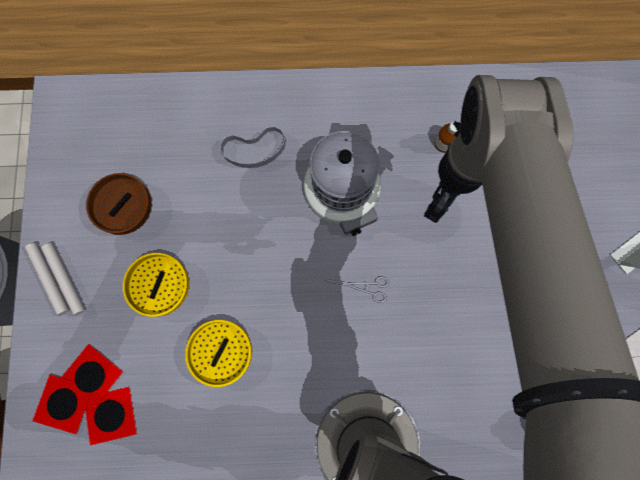

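Both views show the full stack at (328,270) in the scene and (344,175) in the top view. It is level, and the knob top is at 0.232–0.234 (expected 0.233). The bottle, dish and forceps have not moved. I'll hand in.

```bash
python3 -c "
from bench import r
print(r.hand_in())"
```

```text
the job is handed in; nothing more can be done
None
```

The steriliser is back together on its base, in the order asked: drip tray (the plain steel one, not the brown or yellow look-alikes), deep basket, divided tray, lid. I handed it in at about 41.5 s.

- **Seating:** each part was set down under grip at its computed home height, with only 6–9 N at contact. The three rims measured 0.085, 0.141 and 0.181 m, all as expected. The knob top read 0.232 m in the top camera and 0.234 m in the scene camera, against 0.233 m expected.
- **Level:** every part measured within about 0.5° of level, which is camera noise.
- **Bystanders:** the bottle, kidney dish and forceps look unmoved in the final pictures, and the arm is clear of everything.
- **Disagreement:** the cameras differed from each other by 2–4 mm in absolute x and y throughout. I lined each part up by comparing it with the stack in the same camera, and no check failed.

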